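Lock a desk carousel tray onto its spindle with an R-clip

TASK

Set the round tray on the stand's spindle so that it sits flat on the foot. Then lock it there: push the R-clip's straight leg through the cross hole of the spindle, gently, until the bow springs over the spindle and the eye is home against it, and let go. Leave the eraser, calculator and small clip box beside the work alone.

Things in the scene. Friction and masses are not known exactly. Their poses are not given: they have to be found in the camera images.
- stand: fixed carousel stand: round dark steel foot, 120 mm across, 16 mm high, with an upright aluminium spindle of 22 mm diameter in its centre (24 mm collar, 8 mm high, at its root). Origin: centre of the foot's underside, on the desk and on the spindle's axis; z up, x along the spindle's cross hole. Do not press on the stand or its spindle, with clip or hand, with more than 20 N.
- spindle_axis (a point): point on the spindle's axis 50 mm above the desk. The spindle is set to a different height each time: its top (14 mm flat above a 4 mm high cone) stands 76 to 98 mm above the desk, to be seen or felt. Cross hole right through along the stand's x, 8.4 mm wide and high, mouths countersunk to 13 mm width; its centre is 14 mm below the top. The spindle is firm. Either end may be entered.
- tray: loose grey round tray, 150 mm across, rim 16 mm high, 0.18 to 0.35 kg, with a tubular hub in the middle: 44 mm outside, bore 26 mm, 36 mm high; three low vanes (13 mm high) run from hub to rim. Origin: centre of its underside on the bore's axis, z up. Grip it across the hub from above. On the stand its origin is 16 mm and its hub's top 52 mm above the desk; any yaw.
- clip: loose polished steel R-clip of 6 mm wire, lying flat, 0.07 kg, 99 mm long. Origin: on the desk under the centre of its eye, z up. The eye is an oval double-wound loop 30 mm long (x), 26 mm wide (y), 12 mm high, with straight sides 18 mm long: grip it across y. The straight leg points along +x at y = -10 mm, wire centre 3 mm above the underside; the sprung bow lies beside it.
- clip_tip (a point): end of the straight leg, 84 mm ahead of the eye's centre (clip frame 84, -10, 3 mm); the last 5 mm are thinner, 4 mm across
- clip_seat (a point): point of the clip that lies on the spindle's axis when the clip is home: on the leg's centre line, 26 mm ahead of the eye's centre (clip frame 26, -10, 3 mm). The eye's front, 15 mm ahead of its centre, then meets the spindle.
- bow (a joint): angle by which the sprung bow is spread away from the leg, rad: 0 at rest, about 0.2 while it passes the spindle's widest part, under 0.06 once snapped over. The bow is nearest to the leg at clip x = 40 mm and flares out to y = 6.5 mm at its free end, x = 57 mm. Spreading it takes a push of some 3 to 6 N; past that the bow draws the clip on by itself.
- eraser: small eraser in a blue sleeve, 22x52x13 mm, a bystander; origin at the centre of its underside
- calculator: pocket calculator, 118x68x13 mm, a bystander; origin at the centre of its underside
- clip_box: small translucent blue box, 50x66x23 mm, a bystander; origin at the centre of its underside

How it is judged:
By the outcome, as a careful person would: the job done as asked, in the order asked, and still so for the second after the job is handed in, with the robot touching nothing.
It also fails if it takes over 64 s, if anything falls off the work surface, if the arm or the gripper's body presses on something with over 40 N, if the wrist force passes 120 N, or if a joint passes its speed limit or range.

ROBOT

A 7-joint arm with a two-finger parallel gripper is mounted at the origin on a cart in front of the work surface, level with it; the furniture and walls round the work are solid. World frame = base frame: x ahead of the robot, y to its left, z up, the work surface at z = 0. Lengths are in m, angles in rad, forces in N, time in s.
With the tool pointing down it reaches from about 0.4 to 0.875 m from the base axis. Payload 19.3 kg.
Tool frame: the origin (TCP) lies at the very end of the fingers, on their centre line; the grasp point (between the pads) lies 19 mm behind it; y points along the fingers, x is the direction in which the jaws open and shut, and the axes are right-handed (so a half turn about y gives the same grasp; the last joint's range is limited). The gripper opens to 85 mm and grips with 20 to 120 N. Pads are 22 mm wide; open, the fingers measure 114 mm over their backs; the gripper's body (76 mm by 85 mm) begins 54 mm behind the grasp point. The pads swing forward as they close: fully open they stand 13 mm farther back than shut.
Start: joints at [-1.36, 0.521, -0.036, 1.599, 0.021, 1.021, -0.113], TCP at [0.173, 0.601, 0.195] pointing down, gripper open.
Joint ranges: [-2.91, 2.91], [-0.3, 2.13], [-1.5, 1.42], [0.17, 2.43], [-1.26, 4.41], [0.16, 1.93], [-2.52, 2.52]. Speed limits (rad/s): [1.89, 1.89, 2.39, 2.39, 3.01, 3.01, 3.01].

INTERFACE

Orientations are given as [roll, pitch, yaw] about the fixed x, y, z axes, in that order (R = Rz(yaw) Ry(pitch) Rx(roll)).
In Python, from workcell import bot gives the robot as it stands. The module is installed in compiled form; this text tells all that it offers.
- The arm moves only by the shell command python3 -m crank 'ROWS' [FORCE]. ROWS is JSON, a list of rows, each an object of numbers: "hand": the closure, from 0 (fully open) to 1 (shut); "dx", "dy", "dz": the shift along the tool's x, y, z in mm; "yaw": the turn about the tool's y in rad. In form: [{"hand": .., "dx": .., "dy": .., "dz": .., "yaw": ..}, ...]. A call has 1 to 12 rows; each row is the pose to reach, as a shift and turn from the pose commanded when the call began, along the tool's axes at that moment; what a row does not reach only later rows make up. A row lasts 1/12 s, in which the tool goes at most 41.7 mm and 7.16 degrees, less where a joint would pass 70% of its speed; a pose out of reach is approached as far as the arm can. A call with a gripper value outside its range is refused whole. The fingers move at their own pace and stop on an object; FORCE is the grip in N (left out, the last holds). Time passes only in rows, so rows that repeat a pose let the fingers close. It gives the time, the measured TCP pose, the force and the opening at its end, in the units of the state.
- bot.observe(): the state, without advancing time (a new reading comes with each control period).
- bot.grab_frame(name): name is "scene" or "side" or "wrist"; returns the picture (400x640x3 uint8, red, green, blue); there is no depth.
- bot.camera_info(name): a dict with "fx", "fy", "cx", "cy" (pixels), "dist" ([k1, k2, p1, p2, k3] as OpenCV has them; the pictures are not rectified), "rvec" (rotation vector, rad) and "tvec" (3), from world to camera coordinates, as OpenCV has them. Camera axes: x right, y down, z forward; pixel columns grow to the right and rows downward; lengths in m; the calibration is good to about 2 mm. A picture is of the moment at which its call begins: read the wrist's pose just before it. camera_info takes no time and is no camera call; for the wrist camera it gives the pose at the moment of the call.
- bot.job_done(): hands the job in, once; it reports no verdict.
The state is a dict: "clock": time; "qpos": joint angles; "qd": joint speeds; "joint_efforts": joint torques, N m; "position": TCP position; "tool_rot": TCP orientation; "force": force on the tool from outside, world axes, zero at the start; "moment": the same for the moment, N m; "grip_width": finger opening in m.
Only numpy, scipy, OpenCV 4.12 (cv2) and the standard library are available. Lean on these libraries where they do the work, as an engineer would, in place of code of your own. Each camera call takes 0.05 s, during which the arm holds its last target.

## Working session

There is one attempt and no reset: what is moved stays moved. The work goes in short steps, Python scripts to look and compute and a shell command to move; the robot and the scene stay as the last step left them, time stands still between calls to the robot, and variables do not carry over. Pictures are saved under pics/ and viewed, and the job is handed in when it is done.

```bash
mkdir -p pics; ls; cat > h.py <<'E'
import numpy as np, cv2
from workcell import bot
from scipy.spatial.transform import Rotation as Rn
def snap(name,fn):
    ci=bot.camera_info(name); im=bot.grab_frame(name)
    cv2.imwrite('pics/'+fn+'.png',cv2.cvtColor(im,cv2.COLOR_RGB2BGR)); 
    np.save('pics/'+fn+'.npy',{'ci':ci},allow_pickle=True)
    return im,ci
def load(fn):
    im=cv2.cvtColor(cv2.imread('pics/'+fn+'.png'),cv2.COLOR_BGR2RGB)
    return im,np.load('pics/'+fn+'.npy',allow_pickle=True).item()['ci']
def K(ci): return np.array([[ci['fx'],0,ci['cx']],[0,ci['fy'],ci['cy']],[0,0,1.]])
def ray(ci,px):
    p=cv2.undistortPoints(np.array(px,float).reshape(-1,1,2),K(ci),np.array(ci['dist'],float)).reshape(-1,2)
    R=cv2.Rodrigues(np.array(ci['rvec'],float))[0]; t=np.array(ci['tvec'],float).reshape(3)
    d=np.c_[p,np.ones(len(p))]@R
    return -R.T@t, d/np.linalg.norm(d,axis=1,keepdims=True)
def onz(ci,px,z):
    c,d=ray(ci,px); return c+d*((z-c[2])/d[:,2])[:,None]
def proj(ci,P):
    return cv2.projectPoints(np.array(P,float).reshape(-1,3),np.array(ci['rvec'],float),np.array(ci['tvec'],float),K(ci),np.array(ci['dist'],float))[0].reshape(-1,2)
def tri(c1,p1,c2,p2):
    a,d=ray(c1,p1);b,e=ray(c2,p2);d=d[0];e=e[0]
    s=np.linalg.lstsq(np.c_[d,-e],b-a,rcond=None)[0]
    P,Q=a+d*s[0],b+e*s[1]; return (P+Q)/2,np.linalg.norm(P-Q)
E
python3 - <<'E'
from h import *
s=bot.observe()
print({k:np.round(v,3).tolist() for k,v in s.items()})
for n in ['scene','side','wrist']:
    im,ci=snap(n,n+'0'); c,d=ray(ci,[[320,200]]); print(n,c.round(3),d.round(3),ci['fx'])
print(Rn.from_euler('xyz',s['tool_rot']).as_matrix().round(3))
E
```

```text
pics
{'clock': 0.0, 'qpos': [-1.36, 0.522, -0.036, 1.6, 0.021, 1.021, -0.113], 'qd': [-0.003, 0.002, -0.0, 0.0, 0.001, 0.001, -0.0], 'joint_efforts': [0.001, -92.713, 1.98, -36.992, 0.018, 0.008, 0.0], 'position': [0.173, 0.6, 0.195], 'tool_rot': [-1.571, 0.001, 1.29], 'force': [-0.161, -0.415, 0.227], 'moment': [0.046, 0.037, -0.009], 'grip_width': 0.086}
scene [-0.061 -0.291  0.859] [[ 0.576  0.358 -0.735]] 446.8498046247279
side [0.212 0.779 0.591] [[ 0.41  -0.73  -0.547]] 411.4640524392965
wrist [0.092 0.623 0.373] [[ 0.309 -0.087 -0.947]] 354.15065732313457
[[ 0.277 -0.    -0.961]
 [ 0.961 -0.001  0.277]
 [-0.001 -1.    -0.   ]]
```

View pics/scene0.png

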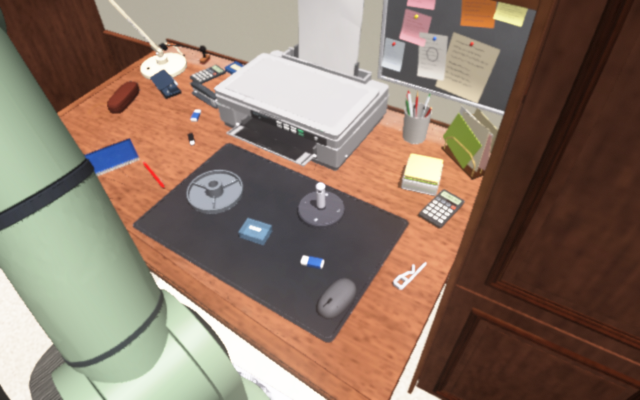

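View pics/side0.png

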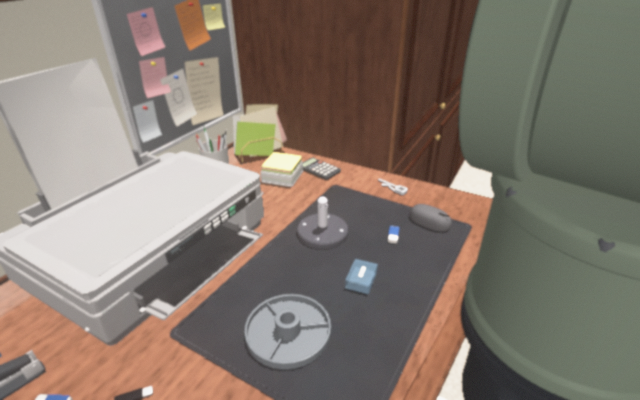

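View pics/wrist0.png

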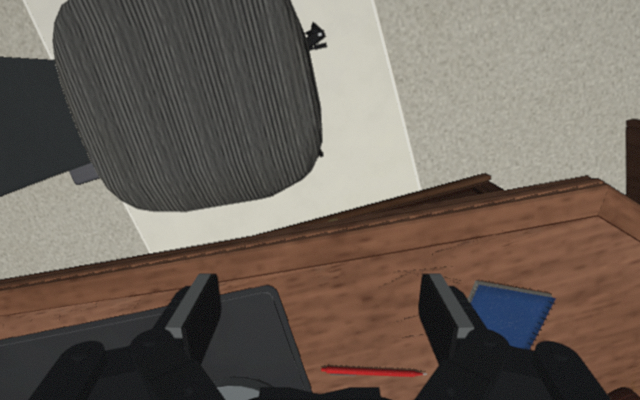

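```bash
python3 - <<'E'
from h import *
for n,c,b in [('scene0','za',(170,140,360,240)),('scene0','zb',(380,250,440,300)),('side0','zc',(235,180,355,370)),('side0','zd',(365,170,415,200))]:
    im=cv2.imread('pics/'+n+'.png')[b[1]:b[3],b[0]:b[2]]
    s=min(800/im.shape[1],600/im.shape[0]); s=int(s); print(c,s)
    cv2.imwrite('pics/'+c+'.png',cv2.resize(im,None,fx=s,fy=s,interpolation=cv2.INTER_CUBIC))
E
```

```text
za 4
zb 12
zc 3
zd 16
```

View pics/za.png

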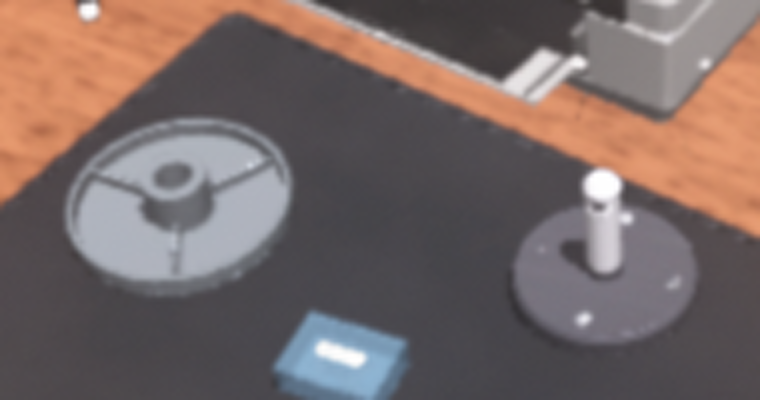

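View pics/zb.png

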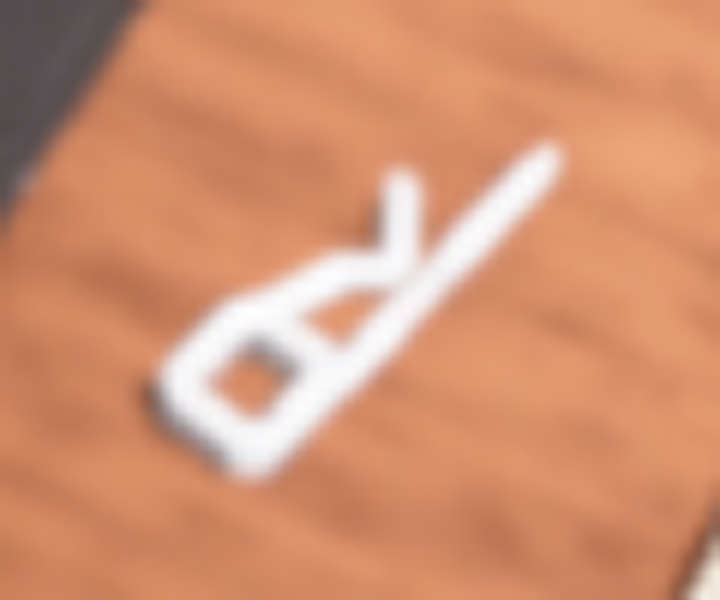

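View pics/zc.png

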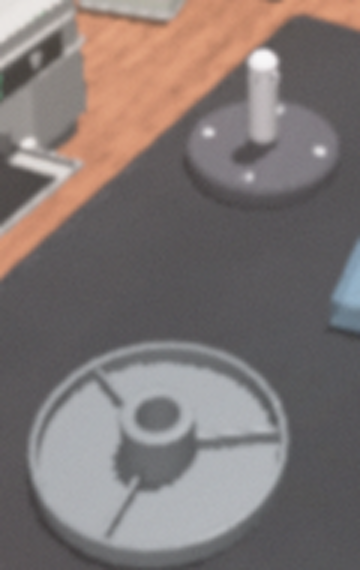

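View pics/zd.png

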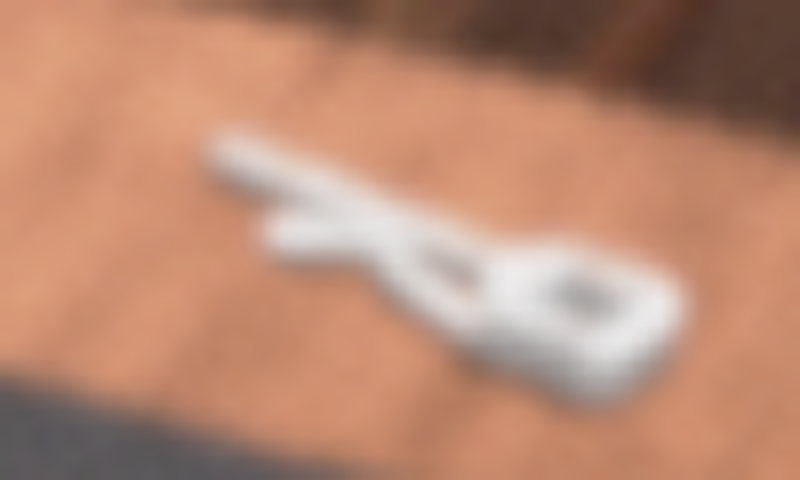

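```bash
python3 - <<'E'
from h import *
a,ca=load('scene0'); b,cb=load('side0')
def both(n,p,q,z):
    print(n,'sc',onz(ca,[p],z)[0].round(4),'sd',onz(cb,[q],z)[0].round(4),'tri',*[np.round(v,4) for v in tri(ca,[p],cb,[q])])
both('hub',(213.5,184),(287.7,318.3),.036)
both('foot',(321.2,207.5),(322.7,229),.016)
both('top',(320.7,185.5),(322.7,199.7),.09)
both('eye',(401.5,281.9),(401.5,188.4),.012)
both('tip',(425.7,262.9),(379,179.7),.004)
E
```

```text
hub sc [0.4958 0.3827 0.036 ] sd [0.4968 0.388  0.036 ] tri [0.4984 0.3856 0.0325] 0.0004
foot sc [0.5788 0.1044 0.016 ] sd [0.5779 0.1154 0.016 ] tri [0.5829 0.1073 0.0095] 0.0014
top sc [0.5833 0.1069 0.09  ] sd [0.5825 0.1063 0.09  ] tri [0.5826 0.1066 0.0904] 0.0006
eye sc [ 0.4792 -0.1597  0.012 ] sd [ 0.4808 -0.1474  0.012 ] tri [ 0.4839 -0.1586  0.0049] 0.0003
tip sc [ 0.5588 -0.1865  0.004 ] sd [ 0.5561 -0.1749  0.004 ] tri [ 0.5612 -0.1858 -0.0018] 0.0029
```

```bash
python3 - <<'E'
from h import *
a,ca=load('scene0'); b,cb=load('side0'); cw=load('wrist0')[1]
v=onz(ca,[(170+95/4,140+177/4),(170+272/4,140+160/4),(170+177/4,140+270/4)],.014)[:,:2]-[.4958,.3835]
print(np.degrees(np.arctan2(v[:,1],v[:,0])),np.linalg.norm(v,axis=1))
print('printer tray',onz(ca,[(228,130),(300,158)],0.01),'body',onz(ca,[(220,115),(340,158),(385,105)],0.0)[:,:2],'side',onz(cb,[(90,333),(262,205),(260,238)],0.0)[:,:2])
print('printer',tri(ca,[(341,128)],cb,[(262,180)]))
print('tcp px',proj(cw,[[.173,.6,.195],[.173,.6,0],[.173,.6,.036]]))
print('screws',onz(ca,[(170+584/4,140+318/4),(170+673/4,140+284/4),(170+543/4,140+249/4),(170+628/4,140+217/4)],.016))
print('cupboard',onz(ca,[(455,290),(410,390),(470,245)],0.0)[:,:2])
E
```

```text
[ 100.9496075   -27.92487423 -141.80075928] [0.06509322 0.06750266 0.06408328]
printer tray [[0.71685819 0.51652411 0.01      ]
 [0.71594948 0.25495205 0.01      ]] body [[0.77461818 0.5980677 ]
 [0.78110834 0.16127507]
 [1.07898755 0.15760845]] side [[0.8030339  0.55466221]
 [0.77503327 0.08160394]
 [0.69871148 0.19541286]]
printer (array([0.73169485, 0.1391476 , 0.13133644]), np.float64(0.03194987504645212))
tcp px [[320.2747516  241.62658482]
 [319.7885814  163.16974014]
 [319.83948842 171.35563634]]
screws [[0.53822795 0.09549629 0.016     ]
 [0.58967257 0.06123062 0.016     ]
 [0.57484523 0.14796474 0.016     ]
 [0.62594077 0.11468157 0.016     ]]
cupboard [[ 0.52555452 -0.26983643]
 [ 0.27345801 -0.27015406]
 [ 0.66239979 -0.25975945]]
```

```bash
python3 -m crank '[{"dx":-12,"dz":-37,"yaw":0.05},{"dx":-24,"dz":-74,"yaw":0.1},{"dx":-36,"dz":-111,"yaw":0.1},{"dx":-48,"dz":-148,"yaw":0.1},{"dx":-60,"dz":-185,"yaw":0.1},{"dx":-72,"dz":-222,"yaw":0.1},{"dx":-84,"dz":-259,"yaw":0.1},{"dx":-96,"dz":-296,"yaw":0.1},{"dx":-108,"dz":-333,"yaw":0.1},{"dx":-117,"dz":-370,"yaw":0.1},{"dx":-117,"dz":-370,"yaw":0.1},{"dx":-117,"dz":-370,"yaw":0.1}]'
python3 - <<'E'
from h import *
s=bot.observe(); print(s['position'],s['tool_rot'],s['qpos'],s['force'])
snap('wrist','wrist1')
E
```

```text
[0.17311981 0.60025706 0.19466763] [-1.57083394e+00  8.46564260e-04  1.28998802e+00] [-1.36023859  0.52187028 -0.0363376   1.59986157  0.02118402  1.02109224
 -0.11283843] [ 0.51217876 -0.11825386  0.23648142]$[0]: bad value
```

View pics/wrist1.png

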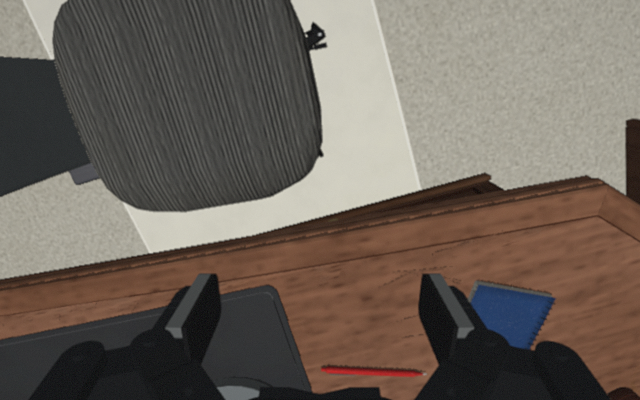

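```bash
python3 -m crank '[{"hand":0,"dx":-12,"dy":0,"dz":-37,"yaw":0.05},{"hand":0,"dx":-24,"dy":0,"dz":-74,"yaw":0.1},{"hand":0,"dx":-36,"dy":0,"dz":-111,"yaw":0.1},{"hand":0,"dx":-48,"dy":0,"dz":-148,"yaw":0.1},{"hand":0,"dx":-60,"dy":0,"dz":-185,"yaw":0.1},{"hand":0,"dx":-72,"dy":0,"dz":-222,"yaw":0.1},{"hand":0,"dx":-84,"dy":0,"dz":-259,"yaw":0.1},{"hand":0,"dx":-96,"dy":0,"dz":-296,"yaw":0.1},{"hand":0,"dx":-108,"dy":0,"dz":-333,"yaw":0.1},{"hand":0,"dx":-117,"dy":0,"dz":-370,"yaw":0.1},{"hand":0,"dx":-117,"dy":0,"dz":-370,"yaw":0.1},{"hand":0,"dx":-117,"dy":0,"dz":-370,"yaw":0.1}]'
python3 - <<'E'
from h import *
s=bot.observe(); print(s['position'],s['tool_rot'],s['qpos'],s['force'])
snap('wrist','wrist2')
E
```

```text
clock: 1.2
position: [0.4981, 0.3836, 0.1947]
tool_rot: [-1.571, 0.001, 1.186]
force: [-0.8, 1.4, -0.3]
grip_width: 0.0855
[0.49812274 0.38357992 0.19472421] [-1.57125927e+00  6.86409217e-04  1.18611813e+00] [-0.78535274  0.52882305  0.0514082   1.5926014  -0.02956716  1.02135889
  0.46061563] [-0.83220601  1.39394405 -0.30449355]
```

View pics/wrist2.png

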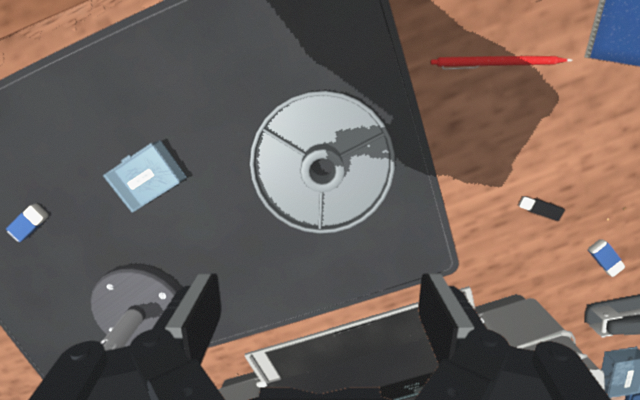

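```bash
python3 - <<'E'
from h import *
im,ci=load('wrist2')
for nm,px in (('hubtop',(322.5,168.5)),):
    print(nm,onz(ci,[px],.036))
# outer rim mask
g=cv2.cvtColor(im,cv2.COLOR_RGB2GRAY)
z=cv2.resize(im[130:210,280:370],None,fx=7,fy=7,interpolation=cv2.INTER_CUBIC)
cv2.imwrite('pics/z1.png',z[:,:,::-1])
m=(g>100).astype(np.uint8); m[:,:240]=0;m[:,400:]=0;m[:80]=0;m[245:]=0
n,l,st,ce=cv2.connectedComponentsWithStats(m); k=1+st[1:,4].argmax(); 
c=max(cv2.findContours((l==k).astype(np.uint8),0,1)[0],key=cv2.contourArea)
c=cv2.convexHull(c);print(st[k]); e=cv2.fitEllipse(c);print(e)
w=onz(ci,c.reshape(-1,2),.016)[:,:2]
A=np.c_[2*w,np.ones(len(w))]; r=np.linalg.lstsq(A,(w**2).sum(1),rcond=None)[0]
print(r[:2],np.sqrt(r[2]+r[0]**2+r[1]**2))
E
```

```text
hubtop [[0.49642072 0.38692128 0.036     ]]
[  249    91   146   143 13938]
((321.6910400390625, 161.97232055664062), (142.3020782470703, 145.30528259277344), 90.8947982788086)
[0.4987617  0.38530916] 0.07487403906062902
```

View pics/z1.png

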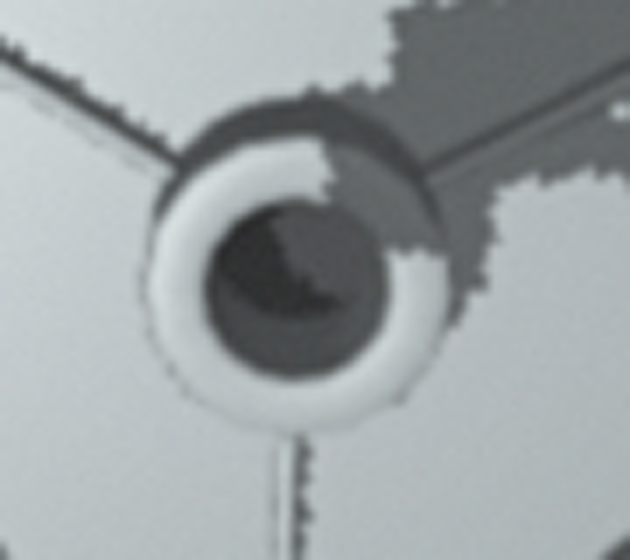

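```bash
python3 -m crank '[{"hand":0,"dx":2,"dy":40,"dz":0,"yaw":0},{"hand":0,"dx":2,"dy":80,"dz":0,"yaw":0},{"hand":0,"dx":2,"dy":120,"dz":0,"yaw":0},{"hand":0,"dx":2,"dy":150,"dz":0,"yaw":0},{"hand":0,"dx":2,"dy":170,"dz":0,"yaw":0},{"hand":0,"dx":2,"dy":180,"dz":0,"yaw":0},{"hand":0,"dx":2,"dy":180,"dz":0,"yaw":0}]' 60
python3 -m crank '[{"hand":0.3,"dx":0,"dy":0,"dz":0,"yaw":0},{"hand":0.6,"dx":0,"dy":0,"dz":0,"yaw":0},{"hand":1,"dx":0,"dy":0,"dz":0,"yaw":0},{"hand":1,"dx":0,"dy":0,"dz":0,"yaw":0},{"hand":1,"dx":0,"dy":0,"dz":0,"yaw":0},{"hand":1,"dx":0,"dy":0,"dz":0,"yaw":0},{"hand":1,"dx":0,"dy":0,"dz":0,"yaw":0}]' 60
```

```text
clock: 1.83
position: [0.4952, 0.3876, 0.0132]
tool_rot: [-1.569, 0.003, 1.191]
force: [0.2, 0.6, 0.6]
grip_width: 0.0851
clock: 2.42
position: [0.4971, 0.3874, 0.0154]
tool_rot: [-1.571, -0.0, 1.19]
force: [0.5, -0.1, 0.3]
grip_width: 0.0008
```

```bash
python3 - <<'E'
from h import *
snap('wrist','wrist3');snap('side','side3')
E
```

```text
(no output)
```

View pics/wrist3.png

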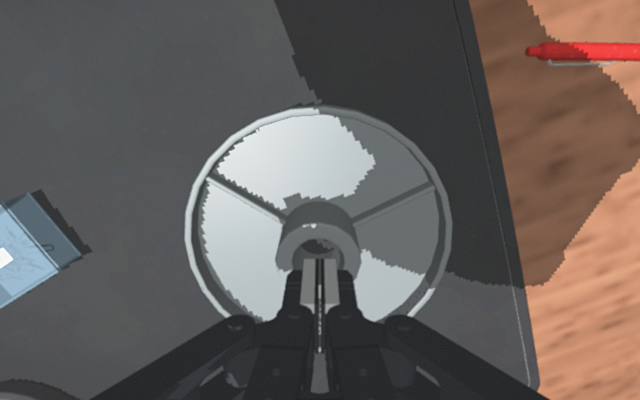

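View pics/side3.png

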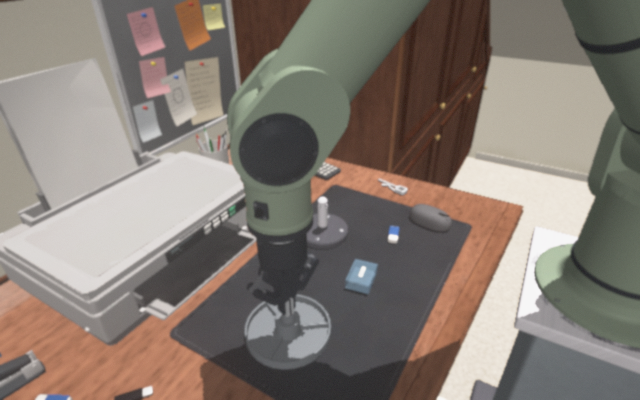

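```bash
python3 - <<'E'
from h import *
im,ci=load('wrist3'); print(proj(ci,[[.4971,.3874,.0154],[.4971,.3874,.036]]), bot.observe()['grip_width'])
cv2.imwrite('pics/z2.png',cv2.resize(im[180:330,220:420],None,fx=4,fy=4,interpolation=cv2.INTER_CUBIC)[:,:,::-1])
im,_=load('side3')
cv2.imwrite('pics/z3.png',cv2.resize(im[250:370,230:350],None,fx=5,fy=5,interpolation=cv2.INTER_CUBIC)[:,:,::-1])
E
```

```text
[[320.47553966 241.34280397]
 [320.66332166 259.10329733]] -0.00020160862566430074
```

View pics/z2.png

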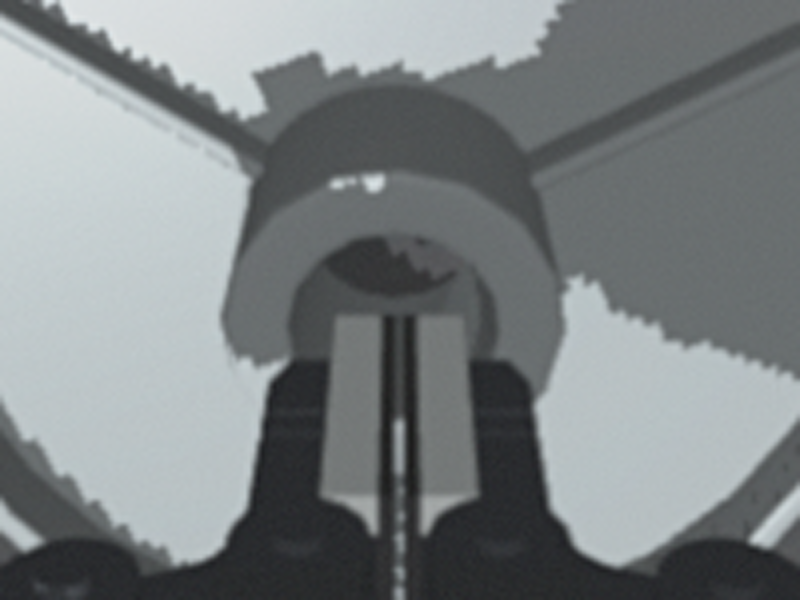

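View pics/z3.png

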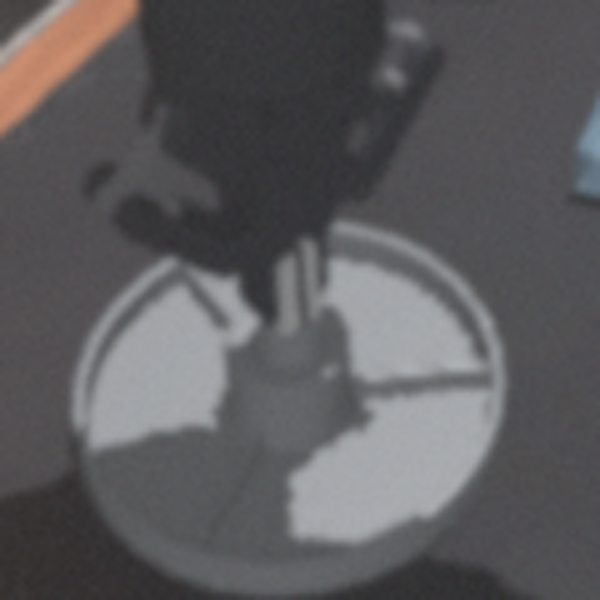

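```bash
python3 - <<'E'
from h import *
_,ci=load('wrist3');_,cs=load('side3')
print(tri(ci,[(320,259)],cs,[(289,317)]), onz(ci,[(318.5,262)],.036), proj(cs,[[.4971,.3874,.0154],[.4971,.3874,.036],[.4971,.3874,.05],[.4986,.3855,.036]]))
E
```

```text
(array([0.49405251, 0.38813702, 0.04112687]), np.float64(0.0005622206819925207)) [[0.49820921 0.38579051 0.036     ]] [[288.34423782 326.06807936]
 [287.74677691 317.98177   ]
 [287.32964848 312.33977736]
 [287.61150522 316.88640639]]
```

```bash
python3 -m crank '[{"hand":0.7,"dx":0,"dy":-10,"dz":0,"yaw":0},{"hand":0.4,"dx":0,"dy":-20,"dz":0,"yaw":0},{"hand":0,"dx":0,"dy":-20,"dz":0,"yaw":0},{"hand":0,"dx":0,"dy":-20,"dz":0,"yaw":0},{"hand":0,"dx":0,"dy":-20,"dz":0,"yaw":0},{"hand":0,"dx":0,"dy":-20,"dz":0,"yaw":0}]'
python3 - <<'E'
from h import *
snap('wrist','wrist4');snap('side','side4')
im,ci=load('wrist4');
cv2.imwrite('pics/z4.png',cv2.resize(im[200:400,120:520],None,fx=2,fy=2,interpolation=cv2.INTER_CUBIC)[:,:,::-1])
im,_=load('side4')
cv2.imwrite('pics/z5.png',cv2.resize(im[230:370,230:350],None,fx=4,fy=4,interpolation=cv2.INTER_CUBIC)[:,:,::-1])
E
```

```text
clock: 3.02
position: [0.4969, 0.3873, 0.035]
tool_rot: [-1.571, 0.0, 1.19]
force: [0.4, -0.3, 0.2]
grip_width: 0.072
```

View pics/z4.png

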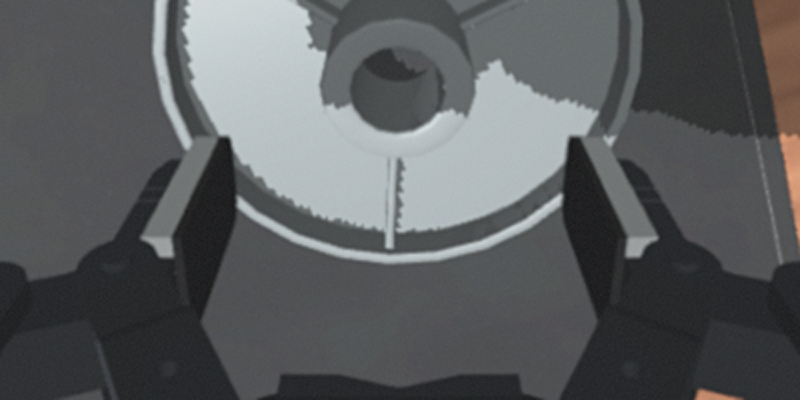

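View pics/z5.png

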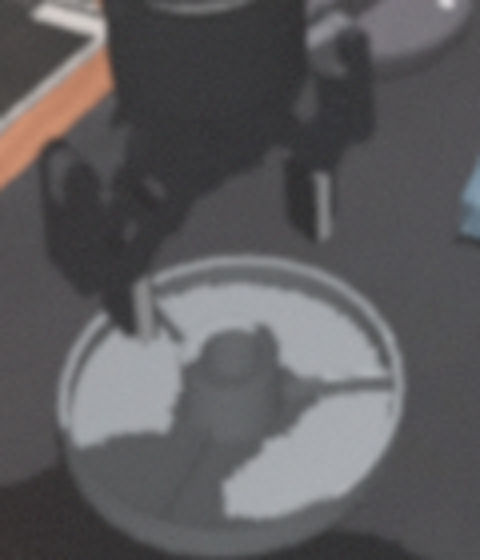

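```bash
python3 - <<'E'
from h import *
s=bot.observe();p=s['position'];M=Rn.from_euler('xyz',s['tool_rot']).as_matrix()
_,ci=load('wrist4');_,cs=load('side4')
print(s['grip_width'])
for a in ((234,269),(406,269)):
  for b in ((310.5,289),(266,315)):
    P,e=tri(ci,[a],cs,[b]); print(a,b,P.round(4),e.round(4),'tool',(M.T@(P-p)*1000).round(1))
E
```

```text
0.08471776692236345
(234, 269) (310.5, 289) [0.4641 0.3664 0.1028] 0.0028 tool [-31.6 -68.   22.6]
(234, 269) (266, 315) [ 0.5801  0.2923 -0.0954] 0.0689 tool [ -57.2  130.3 -112.6]
(406, 269) (310.5, 289) [0.4356 0.4205 0.1718] 0.0152 tool [   8.  -137.    69.3]
(406, 269) (266, 315) [0.5111 0.4245 0.0708] 0.0041 tool [ 39.8 -36.    0.7]
```

```bash
python3 -m crank '[{"hand":0,"dx":-1,"dy":10,"dz":-1,"yaw":0},{"hand":0,"dx":-1,"dy":20,"dz":-1,"yaw":0},{"hand":0,"dx":-1,"dy":28,"dz":-1,"yaw":0},{"hand":0,"dx":-1,"dy":31,"dz":-1,"yaw":0},{"hand":0,"dx":-1,"dy":31,"dz":-1,"yaw":0}]' 60
python3 -m crank '[{"hand":0,"dx":0,"dy":3,"dz":0,"yaw":0},{"hand":0,"dx":0,"dy":6,"dz":0,"yaw":0},{"hand":0,"dx":0,"dy":6,"dz":0,"yaw":0}]' 60
```

```text
clock: 3.53
position: [0.4969, 0.3855, 0.0026]
tool_rot: [-1.57, 0.002, 1.19]
force: [-0.4, 0.2, 0.8]
grip_width: 0.0852
clock: 3.78
position: [0.4975, 0.386, -0.0023]
tool_rot: [-1.571, 0.0, 1.19]
force: [-0.3, -0.0, -0.1]
grip_width: 0.0852
```

TCP passed below desk level with no contact, so the real fingertips are clearly behind the stated TCP.

```bash
python3 -m crank '[{"hand":0,"dx":0,"dy":3,"dz":-1,"yaw":0},{"hand":0,"dx":0,"dy":6,"dz":-1,"yaw":0},{"hand":0,"dx":0,"dy":9,"dz":-1,"yaw":0},{"hand":0,"dx":0,"dy":9,"dz":-1,"yaw":0}]' 60
python3 -m crank '[{"hand":0.3,"dx":0,"dy":0,"dz":0,"yaw":0},{"hand":0.5,"dx":0,"dy":0,"dz":0,"yaw":0},{"hand":0.7,"dx":0,"dy":0,"dz":0,"yaw":0},{"hand":0.9,"dx":0,"dy":0,"dz":0,"yaw":0},{"hand":1,"dx":0,"dy":0,"dz":0,"yaw":0},{"hand":1,"dx":0,"dy":0,"dz":0,"yaw":0}]' 60
python3 - <<'E'
from h import *
s=bot.observe();print(s['position'],s['tool_rot'],s['grip_width'])
im,ci=snap('wrist','wrist5')
cv2.imwrite('pics/z6.png',cv2.resize(im[150:400,120:520],None,fx=2,fy=2,interpolation=cv2.INTER_CUBIC)[:,:,::-1])
im,_=snap('side','side5')
cv2.imwrite('pics/z7.png',cv2.resize(im[230:370,230:350],None,fx=4,fy=4,interpolation=cv2.INTER_CUBIC)[:,:,::-1])
E
```

```text
clock: 4.12
position: [0.4983, 0.3855, -0.0115]
tool_rot: [-1.57, 0.001, 1.19]
force: [0.3, -0.2, -0.7]
grip_width: 0.0853
clock: 4.62
position: [0.4987, 0.3859, -0.0101]
tool_rot: [-1.571, -0.0, 1.19]
force: [-4.2, -1.9, 11.4]
grip_width: 0.0409
[ 0.49865128  0.38587343 -0.01014127] [-1.57099206e+00 -4.10272931e-04  1.19004127e+00] 0.0409205956460512
```

View pics/z6.png

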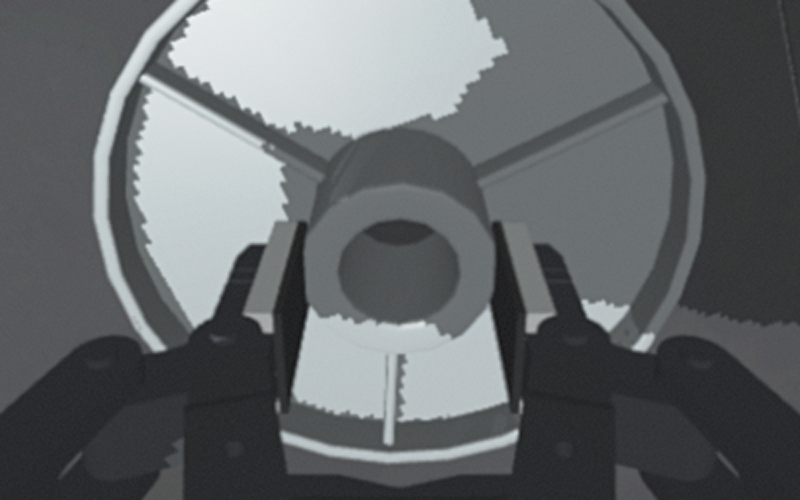

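View pics/z7.png

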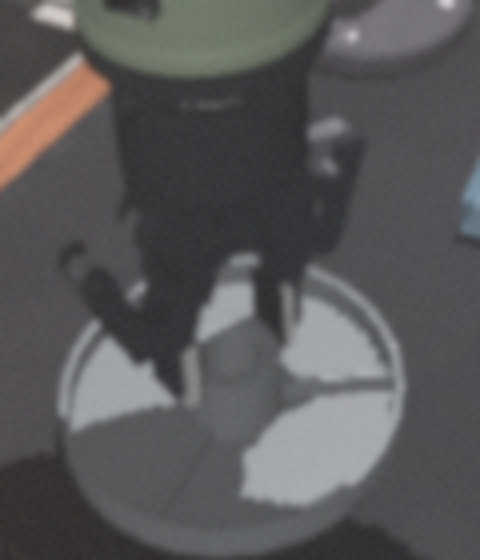

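```bash
python3 -m crank '[{"hand":1,"dx":0,"dy":-5,"dz":0,"yaw":0},{"hand":1,"dx":0,"dy":-20,"dz":0,"yaw":0},{"hand":1,"dx":0,"dy":-20,"dz":0,"yaw":0},{"hand":1,"dx":0,"dy":-20,"dz":0,"yaw":0}]' 80
python3 -m crank '[{"hand":1,"dx":0,"dy":-25,"dz":0,"yaw":0},{"hand":1,"dx":0,"dy":-50,"dz":0,"yaw":0},{"hand":1,"dx":0,"dy":-75,"dz":0,"yaw":0},{"hand":1,"dx":0,"dy":-100,"dz":0,"yaw":0},{"hand":1,"dx":0,"dy":-120,"dz":0,"yaw":0},{"hand":1,"dx":0,"dy":-120,"dz":0,"yaw":0}]' 80
python3 - <<'E'
from h import *
s=bot.observe();print(s['position'],s['tool_rot'],s['grip_width'],s['force'])
im,ci=snap('wrist','wrist6')
im,ci=snap('scene','scene6')
E
```

```text
clock: 5.05
position: [0.4989, 0.386, 0.0096]
tool_rot: [-1.571, -0.001, 1.19]
force: [0.0, -0.0, -2.8]
grip_width: 0.0399
clock: 5.55
position: [0.4999, 0.3868, 0.1324]
tool_rot: [-1.573, -0.004, 1.19]
force: [0.1, -0.1, -2.3]
grip_width: 0.0399
[0.49994628 0.38679262 0.13244783] [-1.57293246 -0.00426118  1.18974184] 0.03994622985495124 [ 0.08260449 -0.10854341 -2.32752788]
```

View pics/wrist6.png

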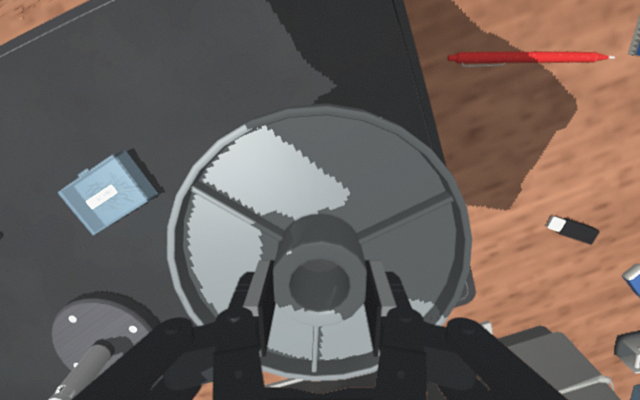

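View pics/scene6.png

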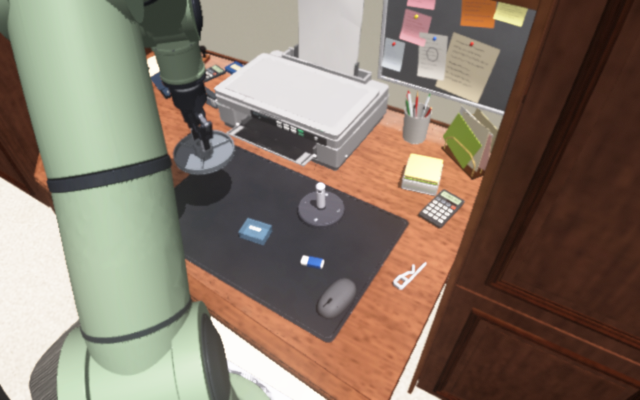

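```bash
python3 -m crank '[{"hand":1,"dx":-30,"dy":0,"dz":-20,"yaw":0},{"hand":1,"dx":-60,"dy":0,"dz":-40,"yaw":0},{"hand":1,"dx":-90,"dy":0,"dz":-60,"yaw":0},{"hand":1,"dx":-120,"dy":0,"dz":-80,"yaw":0},{"hand":1,"dx":-150,"dy":0,"dz":-100,"yaw":0},{"hand":1,"dx":-180,"dy":0,"dz":-120,"yaw":0},{"hand":1,"dx":-210,"dy":0,"dz":-140,"yaw":0},{"hand":1,"dx":-240,"dy":0,"dz":-160,"yaw":0},{"hand":1,"dx":-270,"dy":0,"dz":-180,"yaw":0},{"hand":1,"dx":-300,"dy":0,"dz":-200,"yaw":0},{"hand":1,"dx":-330,"dy":0,"dz":-220,"yaw":0},{"hand":1,"dx":-345,"dy":0,"dz":-230,"yaw":0}]' 80
python3 -m crank '[{"hand":1,"dx":-14,"dy":0,"dz":-10,"yaw":0},{"hand":1,"dx":-14,"dy":0,"dz":-10,"yaw":0},{"hand":1,"dx":-14,"dy":0,"dz":-10,"yaw":0},{"hand":1,"dx":-14,"dy":0,"dz":-10,"yaw":0}]' 80
python3 - <<'E'
from h import *
s=bot.observe();print(s['position'],s['tool_rot'],s['grip_width'],s['force'],s['qpos'],s['qd'].round(3))
im,ci=snap('wrist','wrist7')
E
```

```text
clock: 6.65
position: [0.5833, -0.0252, 0.1275]
tool_rot: [-1.57, 0.003, 1.186]
force: [-0.4, -1.2, -2.0]
grip_width: 0.0402
clock: 6.98
position: [0.5872, -0.036, 0.1279]
tool_rot: [-1.569, 0.0, 1.191]
force: [0.5, 0.3, -1.6]
grip_width: 0.0399
[ 0.58722998 -0.03601333  0.12792135] [-1.56900221e+00  3.70935220e-04  1.19052608e+00] 0.039917235346676454 [ 0.49665495  0.29920166 -1.56670567] [-0.08583989  0.54453066  0.0662582   1.76464931 -0.04675766  0.83572414
  1.19281547] [-0.013 -0.007 -0.002 -0.001  0.002  0.003 -0.   ]
```

View pics/wrist7.png

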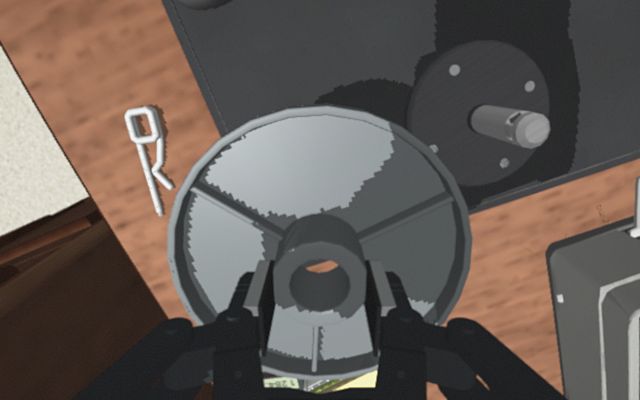

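```bash
python3 - <<'E'
from h import *
im,_=load('wrist7')
cv2.imwrite('pics/z8.png',cv2.resize(im[80:180,440:580],None,fx=5.5,fy=5.5,interpolation=cv2.INTER_CUBIC)[:,:,::-1])
cv2.imwrite('pics/z9.png',cv2.resize(im[95:225,110:190],None,fx=4.5,fy=4.5,interpolation=cv2.INTER_CUBIC)[:,:,::-1])
im,_=load('wrist7')
cv2.imwrite('pics/z10.png',cv2.resize(im[30:200,395:575],None,fx=3.5,fy=3.5,interpolation=cv2.INTER_CUBIC)[:,:,::-1])
E
```

```text
(no output)
```

View pics/z8.png

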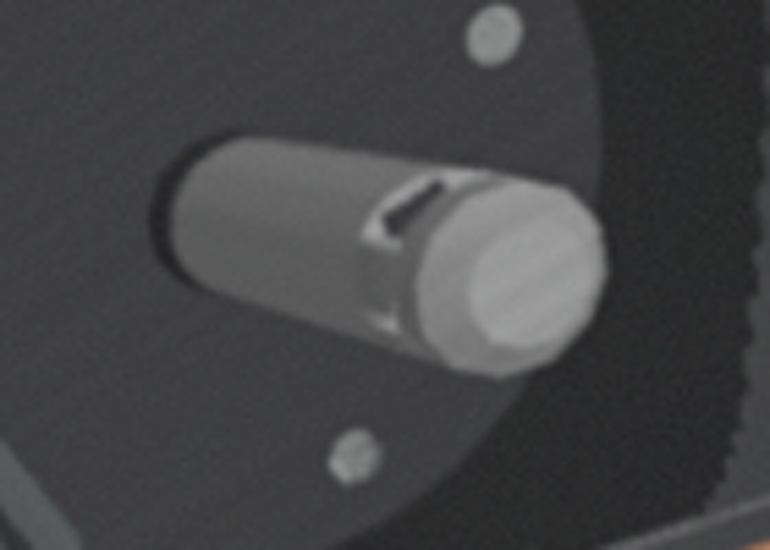

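View pics/z9.png

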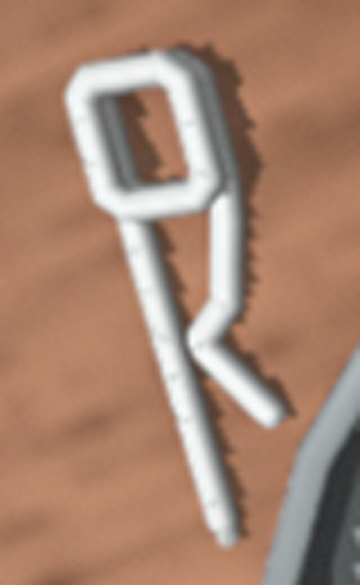

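View pics/z10.png

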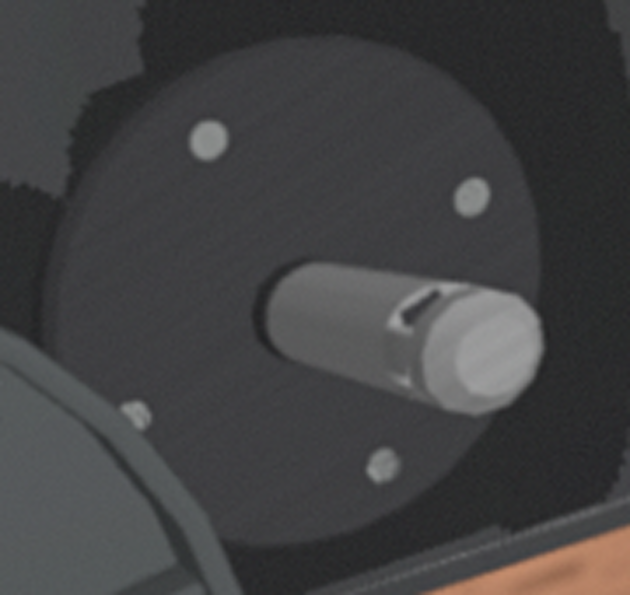

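```bash
python3 - <<'E'
from h import *
im,ci=load('wrist7')
sc=np.array([(208,140),(472,197),(383,465),(135,415)])/3.5+[395,30]
w=onz(ci,sc,.0165); print(w.round(4), w.mean(0).round(4))
c=w.mean(0); d=w[:,:2]-c[:2]; print(np.degrees(np.arctan2(d[:,1],d[:,0])),np.linalg.norm(d,axis=1))
# foot edge points in z10 (top of foot)
ft=np.array([(325,37),(420,52),(490,110),(530,190),(540,250),(500,410),(420,490),(330,535),(260,545),(75,215),(140,110),(230,55)])/3.5+[395,30]
q=onz(ci,ft,.016)[:,:2]; A=np.c_[2*q,np.ones(len(q))]; r=np.linalg.lstsq(A,(q**2).sum(1),rcond=None)[0]; print('foot',r[:2],np.sqrt(r[2]+r[0]**2+r[1]**2))
for top in [(537.3,133.3)]:
    o,dd=ray(ci,[top]); dd=dd[0]
    for ax in (c[:2],r[:2],[.5826,.1066]):
        s=((np.array(ax)-o[:2])@dd[:2])/(dd[:2]@dd[:2]); P=o+dd*s; print('top',P, P[:2]-ax)
_,ca=load('scene0');_,cb=load('side0')
print(tri(ci,[(537.3,133.3)],ca,[(320.7,185)]),tri(ci,[(537.3,133.3)],cb,[(322.7,199)]))
E
```

```text
[[0.5394 0.0956 0.0165]
 [0.573  0.1496 0.0165]
 [0.6268 0.1162 0.0165]
 [0.5928 0.0629 0.0165]] [0.583  0.1061 0.0165]
[-166.45748724  102.9805511    13.03752816  -77.18293348] [0.04482271 0.044638   0.04494682 0.04424326]
foot [0.5819491  0.10595061] 0.05787807792043859
top [0.58378689 0.10555058 0.09649792] [ 0.00076245 -0.00051439]
top [0.58339752 0.10497344 0.09758737] [ 0.00144841 -0.00097717]
top [0.58390218 0.10572148 0.09617532] [ 0.00130218 -0.00087852]
(array([0.58672964, 0.10942318, 0.08795705]), np.float64(0.0011525566592716576)) (array([0.58358844, 0.10693926, 0.0927505 ]), np.float64(0.0029587750932911867))
```

```bash
python3 - <<'E'
from h import *
im,ci=load('wrist7')
ax=np.array([.5832,.1059])
for h in (.072,.076,.08,.083):
    for p in ((514.9,117.8),(510.5,139)):
        v=onz(ci,[p],h)[0,:2]-ax; print(h,p,(v*1000).round(1),np.linalg.norm(v).round(4),np.degrees(np.arctan2(v[1],v[0])).round(1))
# clip
Z=lambda x,y:(110+x/4.5,95+y/4.5)
eye=[Z(85,95),Z(165,70),Z(200,185),Z(110,200)]
print('eye',onz(ci,[Z(142,132)],.012),'tip',onz(ci,[Z(228,538)],.003), 'legroot',onz(ci,[Z(128,225)],.003),'bow end',onz(ci,[Z(272,412)],.003),'eye outline',onz(ci,[Z(68,95),Z(185,55),Z(218,195),Z(105,215)],.012))
E
```

```text
0.072 (514.9, 117.8) [-6.3  0.3] 0.0063 177.5
0.072 (510.5, 139) [ 6.4 -5.5] 0.0085 -40.9
0.076 (514.9, 117.8) [-7.5 -1.6] 0.0077 -167.7
0.076 (510.5, 139) [ 5.  -7.4] 0.0089 -55.6
0.08 (514.9, 117.8) [-8.6 -3.5] 0.0093 -157.7
0.08 (510.5, 139) [ 3.7 -9.2] 0.0099 -68.3
0.083 (514.9, 117.8) [-9.5 -5. ] 0.0107 -152.4
0.083 (510.5, 139) [  2.6 -10.5] 0.0108 -76.0
eye [[ 0.48449282 -0.15421976  0.012     ]] tip [[ 0.56207527 -0.18488187  0.003     ]] legroot [[ 0.49811812 -0.17049012  0.003     ]] bow end [[ 0.54185727 -0.16280009  0.003     ]] eye outline [[ 0.47329216 -0.16366632  0.012     ]
 [ 0.47554195 -0.13975388  0.012     ]
 [ 0.50010613 -0.14678815  0.012     ]
 [ 0.49511282 -0.16871581  0.012     ]]
```

```bash
python3 - <<'E'
from h import *
im,ci=load('wrist7')
cv2.imwrite('pics/z11.png',cv2.resize(im[200:350,240:400],None,fx=4,fy=4,interpolation=cv2.INTER_CUBIC)[:,:,::-1])
P=np.array([.58723,-.0360,.12792]); 
print(onz(ci,[(320,281)],.1737)[0]-P, proj(ci,[P+[0,0,.0457]]))
# rim ellipse: left, right, top pixel extents
print(onz(ci,[(168,228),(471,228),(320,106)],.1279+.01+.016)-P)
E
```

```text
[-0.00279417  0.00062675  0.04578   ] [[321.05126844 286.57172284]]
[[-0.04442429 -0.05980533  0.02598   ]
 [ 0.00872659  0.07276791  0.02598   ]
 [-0.06910033  0.02719105  0.02598   ]]
```

View pics/z11.png

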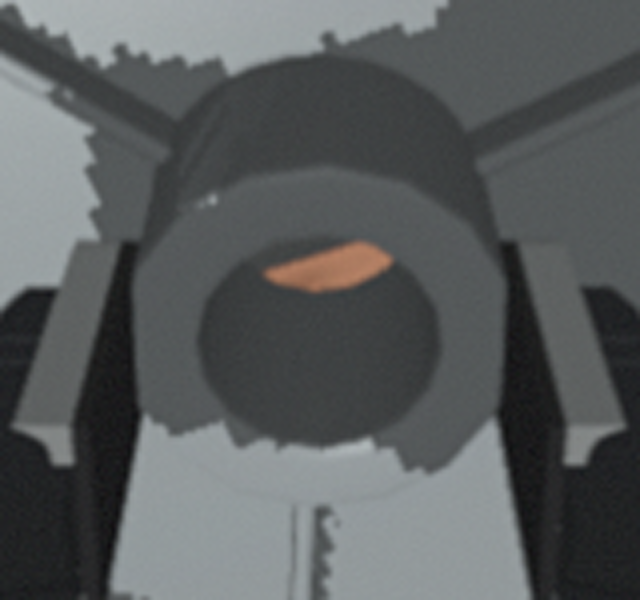

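```bash
python3 -m crank '[{"hand":1,"dx":25,"dy":0,"dz":11,"yaw":0},{"hand":1,"dx":55,"dy":0,"dz":24,"yaw":0},{"hand":1,"dx":85,"dy":0,"dz":37,"yaw":0},{"hand":1,"dx":110,"dy":0,"dz":48,"yaw":0},{"hand":1,"dx":125,"dy":0,"dz":55,"yaw":0},{"hand":1,"dx":130,"dy":0,"dz":57,"yaw":0},{"hand":1,"dx":130,"dy":0,"dz":57,"yaw":0},{"hand":1,"dx":130,"dy":0,"dz":57,"yaw":0},{"hand":1,"dx":130,"dy":0,"dz":57,"yaw":0}]' 80
python3 - <<'E'
from h import *
s=bot.observe();print(s['position'],s['tool_rot'],s['grip_width'],s['force'],s['qd'].round(3))
im,ci=snap('wrist','wrist8'); print(proj(ci,[[.583,.106,.097]]))
cv2.imwrite('pics/z12.png',cv2.resize(im[200:350,240:400],None,fx=4,fy=4,interpolation=cv2.INTER_CUBIC)[:,:,::-1])
E
```

```text
clock: 7.78
position: [0.5833, 0.1038, 0.129]
tool_rot: [-1.571, 0.001, 1.189]
force: [0.9, -0.2, -2.0]
grip_width: 0.04
[0.58329338 0.10382449 0.12900805] [-1.57094537e+00  7.04725381e-04  1.18885186e+00] 0.03996549950062247 [ 0.94440574 -0.21638886 -2.02001511] [ 0.007 -0.002  0.001  0.    -0.001  0.001 -0.003]
[[323.38435873 218.18906516]]
```

View pics/z12.png

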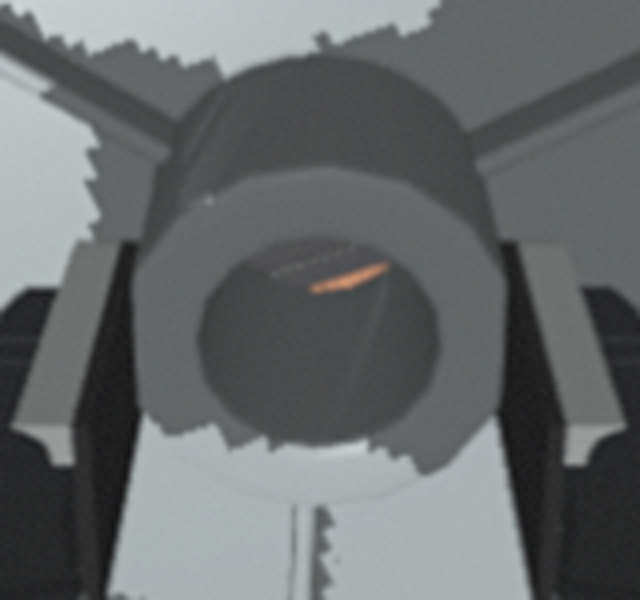

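```bash
python3 -m crank '[{"hand":1,"dx":2,"dy":10,"dz":1,"yaw":0},{"hand":1,"dx":2,"dy":22,"dz":1,"yaw":0},{"hand":1,"dx":2,"dy":30,"dz":1,"yaw":0},{"hand":1,"dx":2,"dy":36,"dz":1,"yaw":0},{"hand":1,"dx":2,"dy":41,"dz":1,"yaw":0},{"hand":1,"dx":2,"dy":46,"dz":1,"yaw":0},{"hand":1,"dx":2,"dy":51,"dz":1,"yaw":0},{"hand":1,"dx":2,"dy":51,"dz":1,"yaw":0}]' 80
python3 - <<'E'
from h import *
s=bot.observe();print(s['moment'])
im,ci=snap('wrist','wrist9')
cv2.imwrite('pics/z13.png',cv2.resize(im[200:350,240:400],None,fx=4,fy=4,interpolation=cv2.INTER_CUBIC)[:,:,::-1])
E
```

```text
clock: 8.5
position: [0.5827, 0.1073, 0.0771]
tool_rot: [-1.57, 0.001, 1.19]
force: [-0.0, -0.1, -2.8]
grip_width: 0.0398
[-0.06174412  0.04574615 -0.05604596]
```

View pics/z13.png

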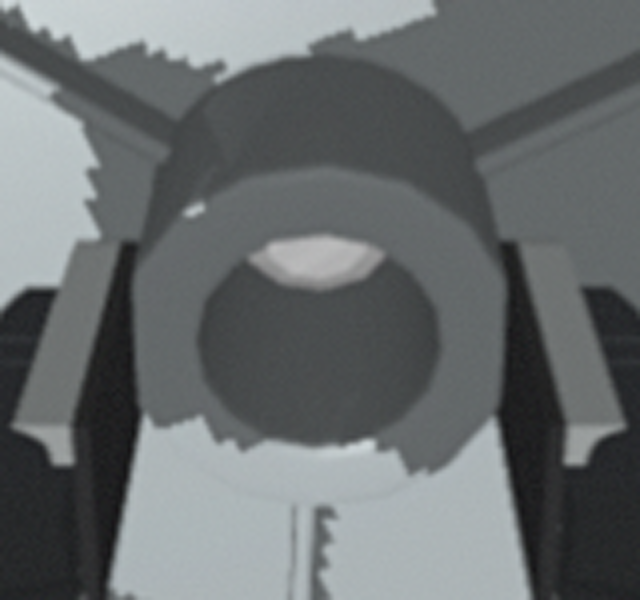

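```bash
python3 -m crank '[{"hand":1,"dx":0,"dy":6,"dz":0,"yaw":0},{"hand":1,"dx":0,"dy":14,"dz":0,"yaw":0},{"hand":1,"dx":0,"dy":22,"dz":0,"yaw":0},{"hand":1,"dx":0,"dy":30,"dz":0,"yaw":0},{"hand":1,"dx":0,"dy":38,"dz":0,"yaw":0},{"hand":1,"dx":0,"dy":46,"dz":0,"yaw":0},{"hand":1,"dx":0,"dy":50,"dz":0,"yaw":0},{"hand":1,"dx":0,"dy":50,"dz":0,"yaw":0}]' 80
python3 - <<'E'
from h import *
s=bot.observe();print(s['moment'])
im,ci=snap('wrist','wrist10')
cv2.imwrite('pics/z14.png',cv2.resize(im[200:350,240:400],None,fx=4,fy=4,interpolation=cv2.INTER_CUBIC)[:,:,::-1])
E
```

```text
clock: 9.22
position: [0.5825, 0.1072, 0.0269]
tool_rot: [-1.57, 0.001, 1.19]
force: [0.5, -0.2, -3.1]
grip_width: 0.0401
[-0.02894407  0.04832159  0.04185158]
```

View pics/z14.png

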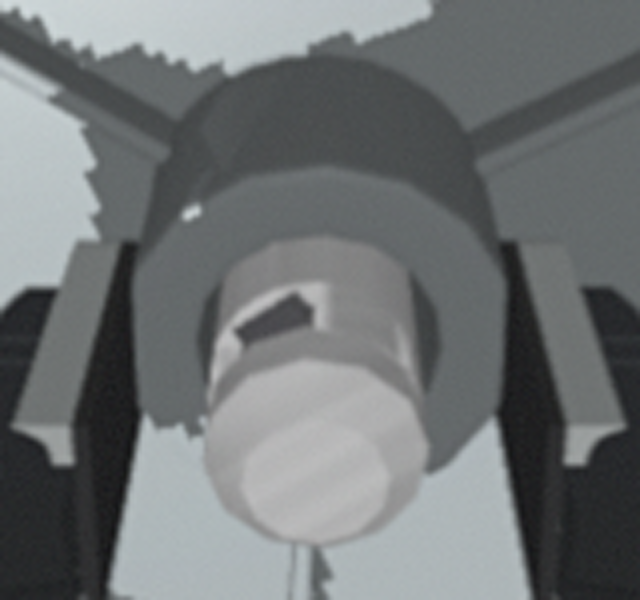

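```bash
python3 -m crank '[{"hand":1,"dx":0,"dy":5,"dz":0,"yaw":0},{"hand":1,"dx":0,"dy":10,"dz":0,"yaw":0},{"hand":1,"dx":0,"dy":14,"dz":0,"yaw":0},{"hand":1,"dx":0,"dy":16,"dz":0,"yaw":0},{"hand":1,"dx":0,"dy":17,"dz":0,"yaw":0},{"hand":1,"dx":0,"dy":17,"dz":0,"yaw":0}]' 80
python3 -m crank '[{"hand":1,"dx":0,"dy":1,"dz":0,"yaw":0},{"hand":1,"dx":0,"dy":2,"dz":0,"yaw":0},{"hand":1,"dx":0,"dy":3,"dz":0,"yaw":0},{"hand":1,"dx":0,"dy":3,"dz":0,"yaw":0}]' 80
```

```text
clock: 9.77
position: [0.583, 0.1073, 0.0109]
tool_rot: [-1.571, 0.0, 1.19]
force: [-0.1, -0.4, -0.9]
grip_width: 0.0399
clock: 10.1
position: [0.5831, 0.1073, 0.008]
tool_rot: [-1.571, 0.0, 1.19]
force: [0.6, 0.2, -2.0]
grip_width: 0.0399
```

```bash
python3 -m crank '[{"hand":1,"dx":0,"dy":1,"dz":0,"yaw":0},{"hand":1,"dx":0,"dy":2,"dz":0,"yaw":0},{"hand":1,"dx":0,"dy":2,"dz":0,"yaw":0}]' 80
python3 - <<'E'
from h import *
im,ci=snap('side','side11')
cv2.imwrite('pics/z15.png',cv2.resize(im[150:270,250:400],None,fx=5,fy=5,interpolation=cv2.INTER_CUBIC)[:,:,::-1])
E
```

```text
clock: 10.35
position: [0.5832, 0.1073, 0.0062]
tool_rot: [-1.571, -0.0, 1.19]
force: [-0.7, -0.5, 1.2]
grip_width: 0.0397
```

View pics/z15.png

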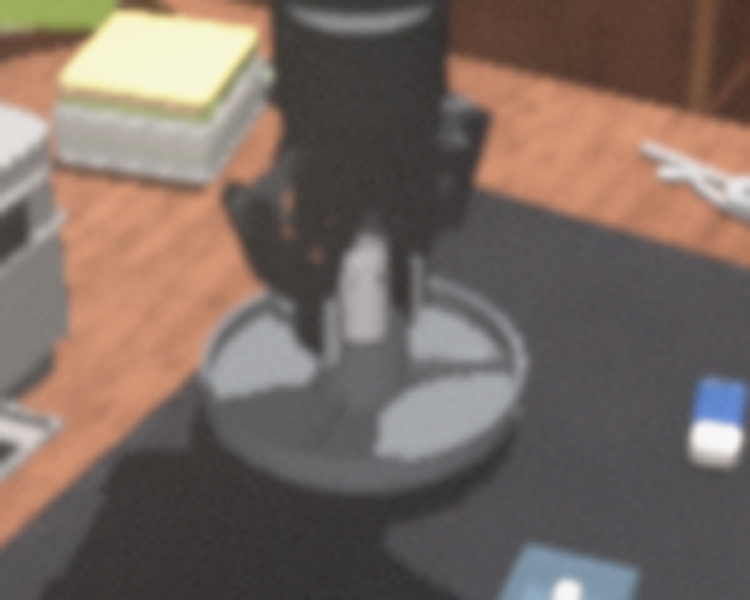

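```bash
python3 -m crank '[{"hand":0.3,"dx":0,"dy":0,"dz":0,"yaw":0},{"hand":0,"dx":0,"dy":0,"dz":0,"yaw":0},{"hand":0,"dx":0,"dy":0,"dz":0,"yaw":0},{"hand":0,"dx":0,"dy":-5,"dz":0,"yaw":0},{"hand":0,"dx":0,"dy":-30,"dz":0,"yaw":0},{"hand":0,"dx":0,"dy":-65,"dz":0,"yaw":0},{"hand":0,"dx":0,"dy":-100,"dz":0,"yaw":0},{"hand":0,"dx":0,"dy":-130,"dz":0,"yaw":0},{"hand":0,"dx":0,"dy":-130,"dz":0,"yaw":0}]' 80
python3 - <<'E'
from h import *
im,ci=snap('wrist','wrist12')
s=bot.observe();print(s['force'])
cv2.imwrite('pics/z16.png',cv2.resize(im[70:270,220:420],None,fx=3,fy=3,interpolation=cv2.INTER_CUBIC)[:,:,::-1])
im,ci=snap('side','side12')
cv2.imwrite('pics/z17.png',cv2.resize(im[150:270,250:400],None,fx=5,fy=5,interpolation=cv2.INTER_CUBIC)[:,:,::-1])
E
```

```text
clock: 11.15
position: [0.5859, 0.1078, 0.1423]
tool_rot: [-1.577, -0.005, 1.189]
force: [1.1, 0.2, 1.1]
grip_width: 0.0853
[-0.43338057  0.09757372 -1.06212865]
```

View pics/z16.png

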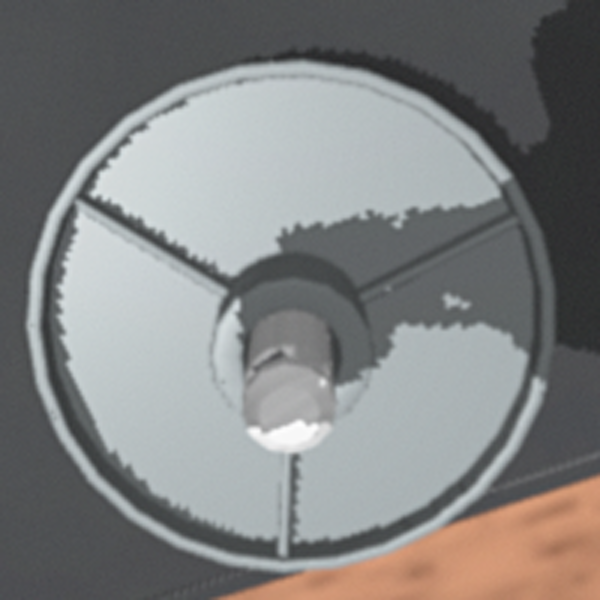

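View pics/z17.png

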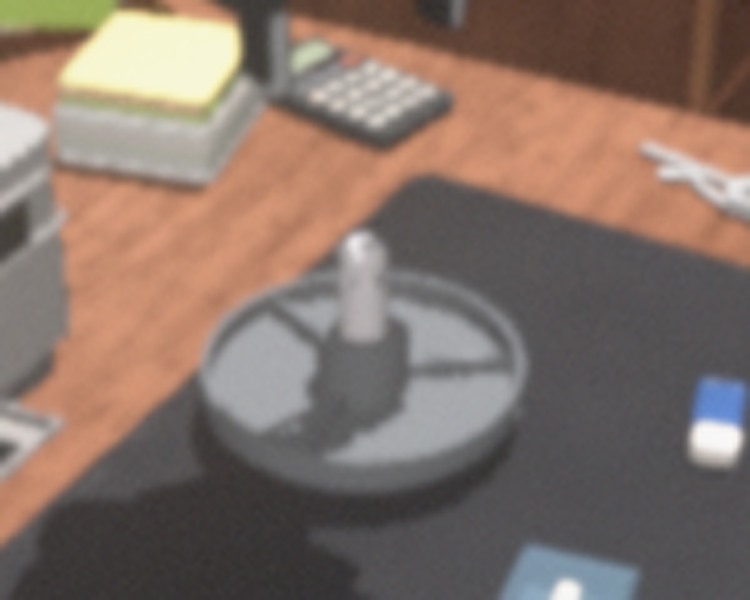

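```bash
python3 - <<'E'
from h import *
def axh(ci,p,ax):
    o,d=ray(ci,[p]);d=d[0];s=((np.array(ax)-o[:2])@d[:2])/(d[:2]@d[:2]);P=o+d*s;return P[2].round(4),((P[:2]-ax)*1000).round(1)
for n,p in (('wrist10',(318.75,321.25)),('wrist7',(537.3,133.3)),('wrist12',(220+290/3,70+428/3))):
    _,ci=load(n)
    for ax in ([.583,.106],[.583,.107],[.584,.106]): print(n,axh(ci,p,ax))
# apparent sizes: z14 flat width 243..388 -> 36.25px ; 
_,ci=load('wrist10'); 
for h in (.09,.094,.098):
    q=proj(ci,[[.583-.007*.371,.1065-.007*.928,h],[.583+.007*.371,.1065+.007*.928,h],[.583-.011*.371,.1065-.011*.928,h-.004],[.583+.011*.371,.1065+.011*.928,h-.004]]); print(h,np.linalg.norm(q[1]-q[0]),np.linalg.norm(q[3]-q[2]),q.mean(0))
print('obs',145/4,(429-205)/4)
for n in ('scene0','side0'):
    _,ci=load(n); print(n,proj(ci,[[.583,.106,h] for h in (.086,.09,.094,.098)]))
E
```

```text
wrist10 (np.float64(0.0949), array([-0., -0.]))
wrist10 (np.float64(0.0954), array([-0.3, -0.9]))
wrist10 (np.float64(0.0937), array([-0.1, -0.4]))
wrist7 (np.float64(0.0966), array([ 0.7, -0.5]))
wrist7 (np.float64(0.0953), array([ 1.2, -0.8]))
wrist7 (np.float64(0.0957), array([ 0.1, -0. ]))
wrist12 (np.float64(0.1034), array([0.2, 0.5]))
wrist12 (np.float64(0.1044), array([-0.1, -0.4]))
wrist12 (np.float64(0.101), array([0.1, 0.1]))
0.09 36.08420942071181 55.19878243343726 [319.96271504 309.65386671]
0.094 37.08642211399891 56.69186686376527 [319.98253124 316.00099977]
0.098 38.14426364465242 58.26572836218106 [320.00343571 322.70118252]
obs 36.25 56.0
scene0 [[320.97285127 186.86368348]
 [320.94050238 185.70367946]
 [320.90797754 184.53736616]
 [320.87527543 183.36469579]]
side0 [[322.56989994 201.07516645]
 [322.56128862 199.57524161]
 [322.55263624 198.06816622]
 [322.54394251 196.55388736]]
```

```bash
python3 - <<'E'
from h import *
s=bot.observe();print(s['position'],s['qd'].round(3))
im,ci=snap('wrist','wrist13')
cv2.imwrite('pics/z18.png',cv2.resize(im[170:240,285:355],None,fx=8,fy=8,interpolation=cv2.INTER_CUBIC)[:,:,::-1])
E
```

```text
[0.58372484 0.10750593 0.13757361] [ 0.     0.042 -0.006  0.027 -0.001 -0.016 -0.   ]
```

View pics/z18.png

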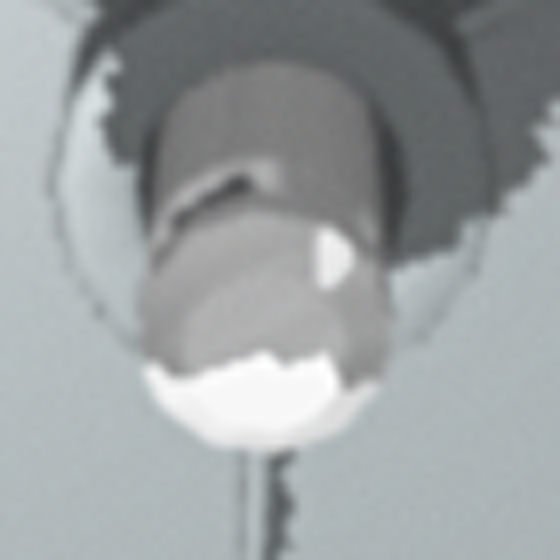

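```bash
python3 -m crank '[{"hand":0,"dx":-20,"dy":0,"dz":0,"yaw":0.12},{"hand":0,"dx":-45,"dy":0,"dz":0,"yaw":0.24},{"hand":0,"dx":-75,"dy":0,"dz":-2,"yaw":0.36},{"hand":0,"dx":-105,"dy":0,"dz":-2,"yaw":0.48},{"hand":0,"dx":-135,"dy":0,"dz":-2,"yaw":0.6},{"hand":0,"dx":-165,"dy":0,"dz":-3,"yaw":0.72},{"hand":0,"dx":-195,"dy":0,"dz":-3,"yaw":0.84},{"hand":0,"dx":-220,"dy":0,"dz":-4,"yaw":0.96},{"hand":0,"dx":-245,"dy":0,"dz":-5,"yaw":1.08},{"hand":0,"dx":-265,"dy":0,"dz":-5,"yaw":1.2},{"hand":0,"dx":-280,"dy":0,"dz":-5,"yaw":1.32},{"hand":0,"dx":-280,"dy":0,"dz":-5,"yaw":1.44}]' 40
python3 -m crank '[{"hand":0,"dx":0,"dy":0,"dz":0,"yaw":0.12},{"hand":0,"dx":0,"dy":0,"dz":0,"yaw":0.24},{"hand":0,"dx":0,"dy":0,"dz":0,"yaw":0.36},{"hand":0,"dx":0,"dy":0,"dz":0,"yaw":0.48},{"hand":0,"dx":0,"dy":0,"dz":0,"yaw":0.6},{"hand":0,"dx":0,"dy":0,"dz":0,"yaw":0.72},{"hand":0.1,"dx":0,"dy":0,"dz":0,"yaw":0.84},{"hand":0.2,"dx":0,"dy":0,"dz":0,"yaw":0.96},{"hand":0.3,"dx":0,"dy":0,"dz":0,"yaw":1.08},{"hand":0.4,"dx":0,"dy":0,"dz":0,"yaw":1.2},{"hand":0.4,"dx":0,"dy":0,"dz":0,"yaw":1.32},{"hand":0.4,"dx":0,"dy":0,"dz":0,"yaw":1.44}]' 40
python3 -m crank '[{"hand":0.4,"dx":0,"dy":0,"dz":0,"yaw":0.1},{"hand":0.4,"dx":0,"dy":0,"dz":0,"yaw":0.1},{"hand":0.4,"dx":0,"dy":0,"dz":0,"yaw":0.1}]' 40
python3 - <<'E'
from h import *
s=bot.observe();print(s['position'],s['tool_rot'],s['qpos'],s['qd'].round(3))
im,ci=snap('wrist','wrist14')
E
```

```text
clock: 12.3
position: [0.4816, -0.1575, 0.1354]
tool_rot: [-1.572, 0.002, -0.26]
force: [-0.5, -0.3, -0.5]
grip_width: 0.0853
clock: 13.3
position: [0.483, -0.1544, 0.1352]
tool_rot: [-1.573, -0.001, -1.696]
force: [-0.4, 0.9, -0.6]
grip_width: 0.0512
clock: 13.55
position: [0.4831, -0.1544, 0.1353]
tool_rot: [-1.572, -0.001, -1.787]
force: [-0.8, 0.2, 0.3]
grip_width: 0.0512
[ 0.48312654 -0.15439449  0.13534219] [-1.57244978e+00 -1.19567780e-03 -1.78662905e+00] [-0.43410592  0.58871558  0.89104153  1.99417108 -0.6098151   0.85081144
 -0.98868545] [ 0.013 -0.015 -0.012 -0.003  0.009 -0.     0.024]
```

View pics/wrist14.png

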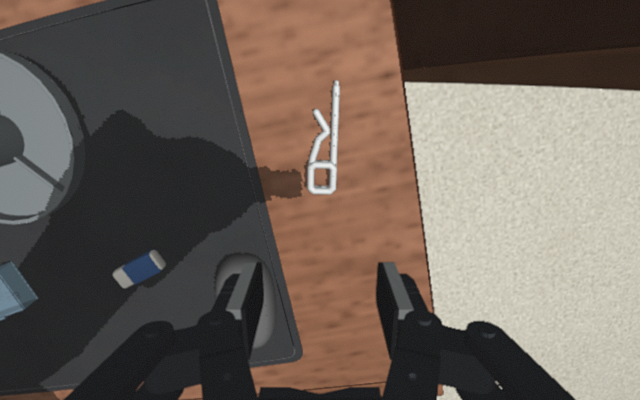

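```bash
python3 - <<'E'
from h import *
im,ci=load('wrist14')
cv2.imwrite('pics/z19.png',cv2.resize(im[75:200,285:360],None,fx=4.8,fy=4.8,interpolation=cv2.INTER_CUBIC)[:,:,::-1])
m=(im.min(2)>170).astype(np.uint8); m[:,:290]=0;m[:,360:]=0;m[:70]=0;m[200:]=0
ys,xs=np.nonzero(m); print(len(xs),xs.min(),xs.max(),ys.min(),ys.max())
print('leg', [ (y, xs[ys==y].min(),xs[ys==y].max()) for y in range(80,200,6) if (ys==y).any()])
E
```

```text
1181 309 339 81 193
leg [(86, np.int64(334), np.int64(338)), (92, np.int64(334), np.int64(339)), (98, np.int64(334), np.int64(338)), (104, np.int64(334), np.int64(338)), (110, np.int64(315), np.int64(338)), (116, np.int64(316), np.int64(338)), (122, np.int64(320), np.int64(337)), (128, np.int64(323), np.int64(337)), (134, np.int64(321), np.int64(337)), (140, np.int64(316), np.int64(337)), (146, np.int64(314), np.int64(336)), (152, np.int64(312), np.int64(336)), (158, np.int64(311), np.int64(336)), (164, np.int64(312), np.int64(334)), (170, np.int64(309), np.int64(336)), (176, np.int64(309), np.int64(335)), (182, np.int64(309), np.int64(335)), (188, np.int64(309), np.int64(335))]
```

View pics/z19.png

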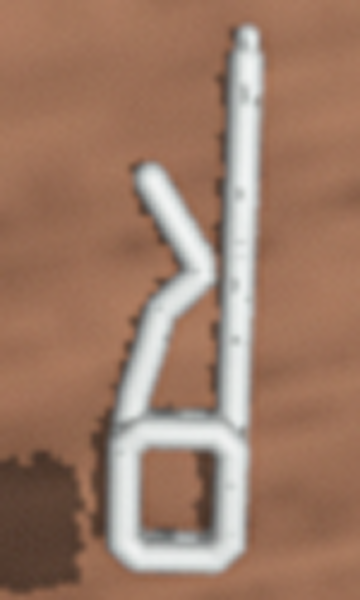

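```bash
python3 - <<'E'
from h import *
im,ci=load('wrist14'); s=bot.observe(); print(s['position'],s['tool_rot'])
Z=lambda x,y:(285+x/4.8,75+y/4.8)
e=onz(ci,[Z(177,492)],.012)[0]; l=onz(ci,[Z(247,60),Z(232,400),Z(247,28)],.004)
print('eye',e,l); v=l[0]-l[1]; th=np.arctan2(v[1],v[0]); print('theta',np.degrees(th))
b=l[2]-e; c,sn=np.cos(th),np.sin(th); print('tip in clip',c*b[0]+sn*b[1],-sn*b[0]+c*b[1])
M=Rn.from_euler('xyz',s['tool_rot']).as_matrix(); print('need tool',M.T@(e-s['position'])*1000,'toolx deg',np.degrees(np.arctan2(M[1,0],M[0,0])))
E
```

```text
[ 0.48328725 -0.15442186  0.13555418] [-1.57196016e+00 -7.40022191e-04 -1.78610986e+00]
eye [ 0.48669692 -0.15821062  0.012     ] [[ 0.55791856 -0.18622582  0.004     ]
 [ 0.49956407 -0.17146415  0.004     ]
 [ 0.56313501 -0.18729596  0.004     ]]
theta -14.196047787614352
tip in clip 0.08123674331721302 -0.009451415559220654
need tool [  2.88135172 123.55144401   4.2842209 ] toolx deg -102.33655696231452
```

```bash
python3 -m crank '[{"hand":0.4,"dx":3,"dy":35,"dz":1,"yaw":0.033},{"hand":0.4,"dx":3,"dy":70,"dz":1,"yaw":0.033},{"hand":0.4,"dx":3,"dy":105,"dz":1,"yaw":0.033},{"hand":0.4,"dx":3,"dy":125,"dz":1,"yaw":0.033},{"hand":0.4,"dx":3,"dy":140,"dz":1,"yaw":0.033},{"hand":0.4,"dx":3,"dy":145,"dz":1,"yaw":0.033},{"hand":0.4,"dx":3,"dy":145,"dz":1,"yaw":0.033},{"hand":0.4,"dx":3,"dy":145,"dz":1,"yaw":0.033}]' 40
python3 - <<'E'
from h import *
im,ci=snap('wrist','wrist15')
cv2.imwrite('pics/z20.png',cv2.resize(im[130:400,170:470],None,fx=2.2,fy=2.2,interpolation=cv2.INTER_CUBIC)[:,:,::-1])
E
```

```text
clock: 14.27
position: [0.4842, -0.1579, -0.0083]
tool_rot: [-1.57, 0.0, -1.822]
force: [0.4, 0.6, 0.8]
grip_width: 0.0514
```

View pics/z20.png

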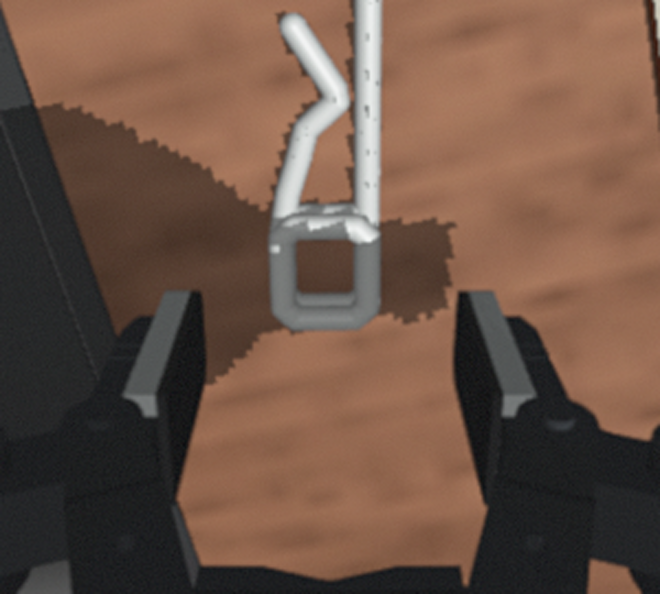

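```bash
python3 -m crank '[{"hand":0.4,"dx":0,"dy":4,"dz":1,"yaw":0},{"hand":0.4,"dx":0,"dy":8,"dz":1,"yaw":0},{"hand":0.4,"dx":0,"dy":12,"dz":1,"yaw":0},{"hand":0.5,"dx":0,"dy":12,"dz":1,"yaw":0},{"hand":0.5,"dx":0,"dy":12,"dz":1,"yaw":0}]' 40
python3 - <<'E'
from h import *
im,ci=snap('wrist','wrist16')
cv2.imwrite('pics/z21.png',cv2.resize(im[130:400,170:470],None,fx=2.2,fy=2.2,interpolation=cv2.INTER_CUBIC)[:,:,::-1])
im,ci=snap('scene','scene16')
cv2.imwrite('pics/z22.png',cv2.resize(im[200:320,340:480],None,fx=5,fy=5,interpolation=cv2.INTER_CUBIC)[:,:,::-1])
E
```

```text
clock: 14.73
position: [0.4848, -0.1578, -0.021]
tool_rot: [-1.571, -0.0, -1.823]
force: [-1.1, 0.2, -0.5]
grip_width: 0.0428
```

View pics/z21.png

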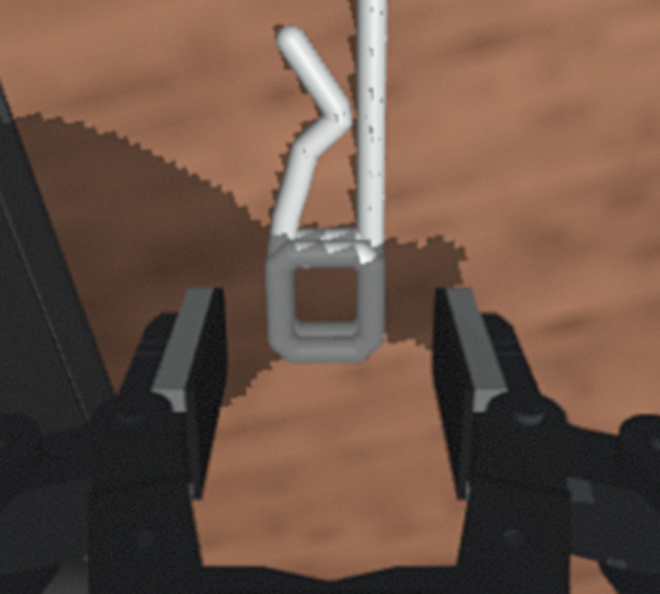

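View pics/z22.png

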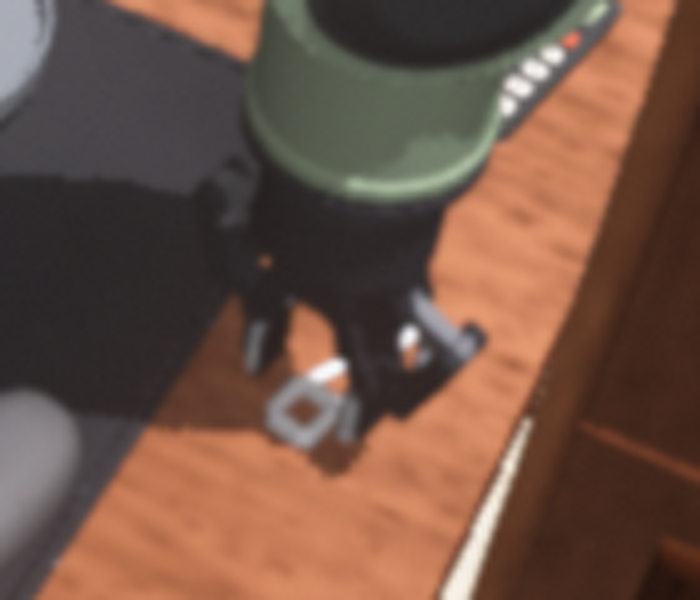

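```bash
python3 -m crank '[{"hand":0.55,"dx":0,"dy":4,"dz":1,"yaw":0},{"hand":0.6,"dx":0,"dy":8,"dz":1,"yaw":0},{"hand":0.6,"dx":0,"dy":12,"dz":1,"yaw":0},{"hand":0.6,"dx":0,"dy":12,"dz":1,"yaw":0},{"hand":0.6,"dx":0,"dy":12,"dz":1,"yaw":0}]' 40
python3 - <<'E'
from h import *
im,ci=snap('wrist','wrist17')
cv2.imwrite('pics/z23.png',cv2.resize(im[130:400,170:470],None,fx=2.2,fy=2.2,interpolation=cv2.INTER_CUBIC)[:,:,::-1])
im,ci=snap('scene','scene17')
cv2.imwrite('pics/z24.png',cv2.resize(im[240:300,370:450],None,fx=8,fy=8,interpolation=cv2.INTER_CUBIC)[:,:,::-1])
E
```

```text
clock: 15.25
position: [0.4857, -0.1581, -0.0332]
tool_rot: [-1.571, -0.0, -1.823]
force: [-0.5, 0.0, -0.4]
grip_width: 0.0339
```

View pics/z23.png

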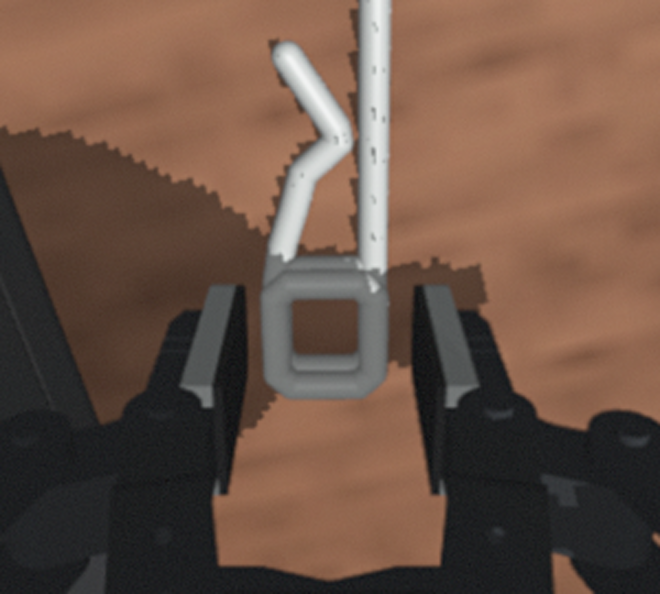

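View pics/z24.png

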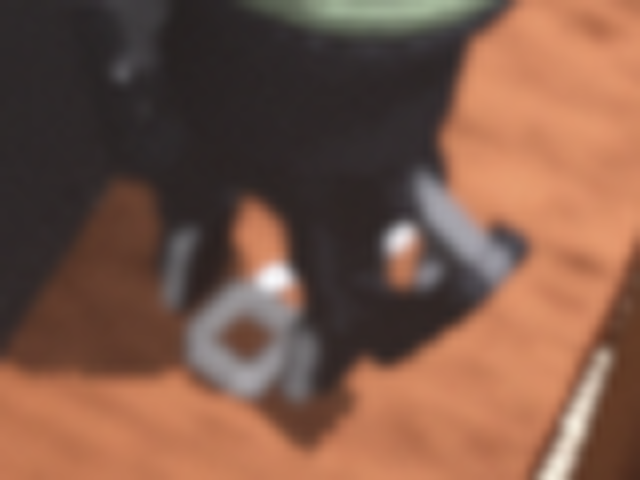

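```bash
python3 -m crank '[{"hand":0.6,"dx":0,"dy":3,"dz":0,"yaw":0},{"hand":0.6,"dx":0,"dy":6,"dz":0,"yaw":0},{"hand":0.6,"dx":0,"dy":8,"dz":0,"yaw":0},{"hand":0.6,"dx":0,"dy":8,"dz":0,"yaw":0}]' 40
python3 - <<'E'
from h import *
im,ci=snap('wrist','wrist18')
cv2.imwrite('pics/z25.png',cv2.resize(im[130:400,170:470],None,fx=2.2,fy=2.2,interpolation=cv2.INTER_CUBIC)[:,:,::-1])
im,ci=snap('scene','scene18')
cv2.imwrite('pics/z26.png',cv2.resize(im[240:300,370:450],None,fx=8,fy=8,interpolation=cv2.INTER_CUBIC)[:,:,::-1])
E
```

```text
clock: 15.68
position: [0.4861, -0.1581, -0.0399]
tool_rot: [-1.57, 0.001, -1.824]
force: [-6.2, 4.7, 33.9]
grip_width: 0.034
```

View pics/z25.png

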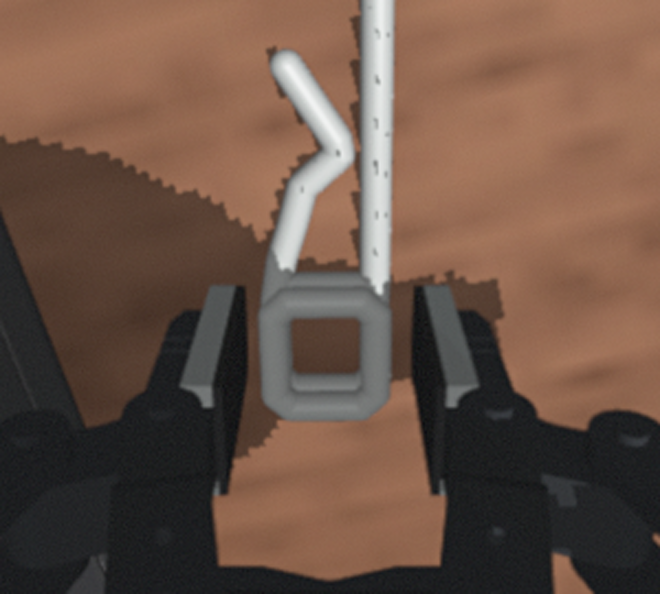

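View pics/z26.png

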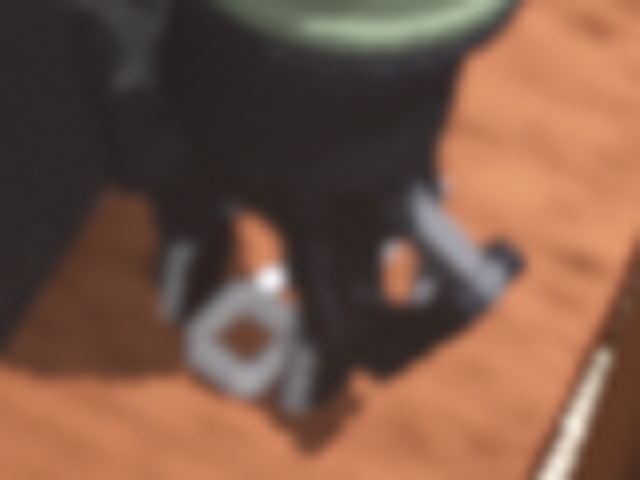

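```bash
python3 -m crank '[{"hand":0.6,"dx":0,"dy":-6,"dz":0,"yaw":0},{"hand":0.6,"dx":0,"dy":-7,"dz":0,"yaw":0},{"hand":0.7,"dx":0,"dy":-7,"dz":0,"yaw":0},{"hand":0.8,"dx":0,"dy":-7,"dz":0,"yaw":0},{"hand":1,"dx":0,"dy":-7,"dz":0,"yaw":0},{"hand":1,"dx":0,"dy":-7,"dz":0,"yaw":0},{"hand":1,"dx":0,"dy":-7,"dz":0,"yaw":0}]' 50
python3 - <<'E'
from h import *
im,ci=snap('wrist','wrist19')
cv2.imwrite('pics/z27.png',cv2.resize(im[130:400,170:470],None,fx=2.2,fy=2.2,interpolation=cv2.INTER_CUBIC)[:,:,::-1])
E
```

```text
clock: 16.37
position: [0.4862, -0.1581, -0.0337]
tool_rot: [-1.57, 0.0, -1.823]
force: [-1.6, 1.8, 15.2]
grip_width: 0.0233
```

View pics/z27.png

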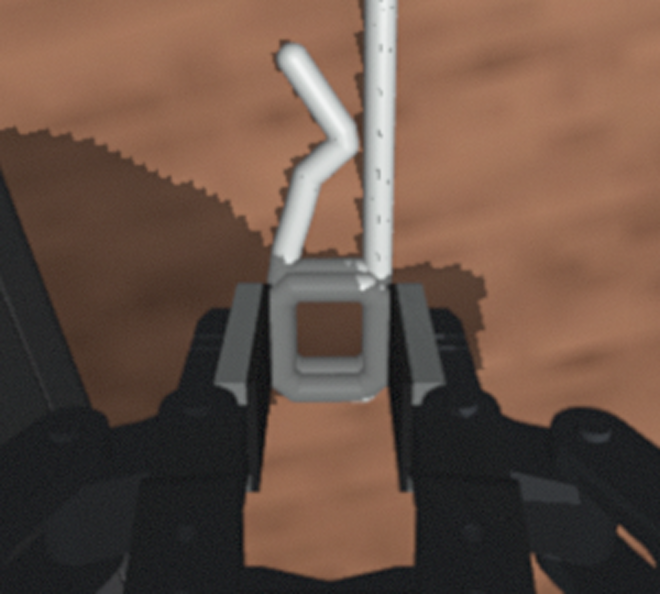

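```bash
python3 -m crank '[{"hand":1,"dx":0,"dy":-3,"dz":0,"yaw":0},{"hand":1,"dx":0,"dy":-10,"dz":0,"yaw":0},{"hand":1,"dx":0,"dy":-35,"dz":0,"yaw":0},{"hand":1,"dx":0,"dy":-70,"dz":0,"yaw":0},{"hand":1,"dx":0,"dy":-105,"dz":0,"yaw":0},{"hand":1,"dx":0,"dy":-125,"dz":0,"yaw":0},{"hand":1,"dx":0,"dy":-125,"dz":0,"yaw":0},{"hand":1,"dx":0,"dy":-125,"dz":0,"yaw":0}]' 60
python3 - <<'E'
from h import *
im,ci=snap('wrist','wrist20')
s=bot.observe();print(s['position'],s['tool_rot'],s['qpos'])
im,ci=snap('side','side20')
cv2.imwrite('pics/z28.png',cv2.resize(im[130:230,340:460],None,fx=6,fy=6,interpolation=cv2.INTER_CUBIC)[:,:,::-1])
E
```

```text
clock: 17.08
position: [0.4865, -0.1578, 0.0919]
tool_rot: [-1.569, 0.0, -1.822]
force: [0.1, 0.4, -1.0]
grip_width: 0.0232
[ 0.48592573 -0.15766108  0.09104552] [-1.57073570e+00  3.08952322e-04 -1.82249733e+00] [-0.37472575  0.65554168  0.82180184  2.01877525 -0.69609283  0.77075588
 -0.95118673]
```

View pics/wrist20.png

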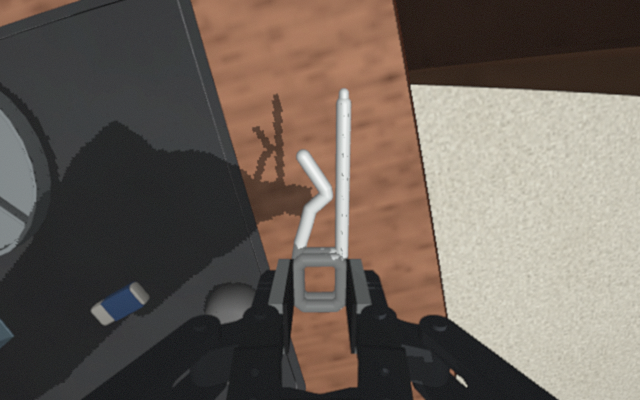

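View pics/z28.png

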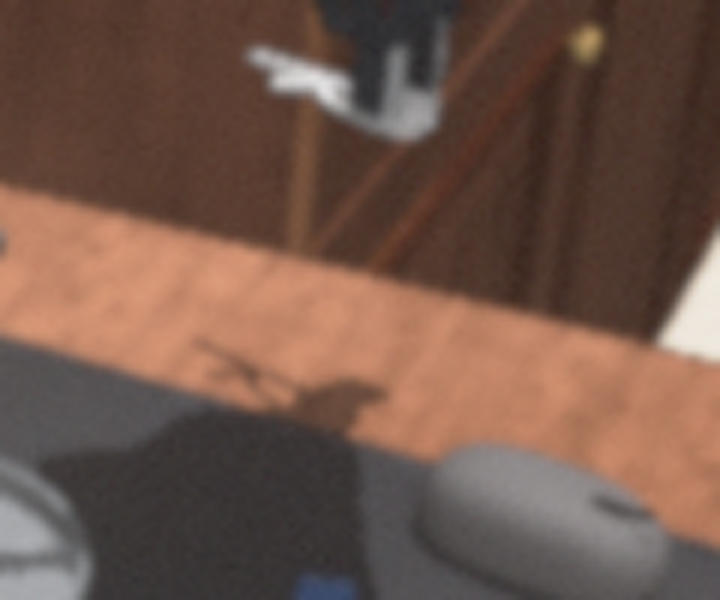

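```bash
python3 - <<'E'
from h import *
im,ci=load('wrist20'); 
P=np.array([.4862,-.1577,.0914]);M=Rn.from_euler('xyz',[-1.5707,.0003,-1.8225]).as_matrix()
for h in (.033,.035,.0367,.039):
    q=onz(ci,[(344.5,91),(344,105),(340.5,250),(321,281)],P[2]+h); print(h,((q-P)@M*1000).round(1).tolist())
E
```

```text
0.033 [[10.7, -33.0, 81.7], [10.6, -33.0, 76.3], [10.4, -33.0, 12.3], [1.5, -33.0, -4.0]]
0.035 [[10.6, -35.0, 81.7], [10.5, -35.0, 76.4], [10.3, -35.0, 13.3], [1.5, -35.0, -2.8]]
0.0367 [[10.5, -36.7, 81.8], [10.4, -36.7, 76.5], [10.2, -36.7, 14.1], [1.5, -36.7, -1.8]]
0.039 [[10.3, -39.0, 81.8], [10.2, -39.0, 76.7], [10.0, -39.0, 15.3], [1.5, -39.0, -0.3]]
```

```bash
python3 -m crank '[{"hand":1,"dx":-15,"dy":0,"dz":-2,"yaw":-0.05},{"hand":1,"dx":-40,"dy":0,"dz":-5,"yaw":-0.1},{"hand":1,"dx":-70,"dy":0,"dz":-9,"yaw":-0.15},{"hand":1,"dx":-100,"dy":0,"dz":-13,"yaw":-0.2},{"hand":1,"dx":-130,"dy":0,"dz":-17,"yaw":-0.25},{"hand":1,"dx":-160,"dy":0,"dz":-21,"yaw":-0.3},{"hand":1,"dx":-190,"dy":0,"dz":-25,"yaw":-0.35},{"hand":1,"dx":-220,"dy":0,"dz":-29,"yaw":-0.4},{"hand":1,"dx":-245,"dy":0,"dz":-32,"yaw":-0.45},{"hand":1,"dx":-256,"dy":0,"dz":-34,"yaw":-0.483},{"hand":1,"dx":-259,"dy":0,"dz":-34,"yaw":-0.483},{"hand":1,"dx":-259,"dy":0,"dz":-34,"yaw":-0.483}]' 60
python3 -m crank '[{"hand":1,"dx":0,"dy":0,"dz":0,"yaw":0},{"hand":1,"dx":0,"dy":0,"dz":0,"yaw":0},{"hand":1,"dx":0,"dy":0,"dz":0,"yaw":0}]' 60
python3 - <<'E'
from h import *
s=bot.observe();print(s['position'],s['tool_rot'],s['qpos'],s['force'])
im,ci=snap('wrist','wrist21')
E
```

```text
clock: 18.18
position: [0.5173, 0.1012, 0.0904]
tool_rot: [-1.572, -0.0, -1.34]
force: [-0.1, -0.1, -0.3]
grip_width: 0.0227
clock: 18.43
position: [0.5176, 0.1, 0.0911]
tool_rot: [-1.571, -0.0, -1.342]
force: [-0.2, -0.1, -0.8]
grip_width: 0.0231
[0.51757821 0.0999603  0.09105598] [-1.57102919e+00 -2.86009383e-04 -1.34221203e+00] [-0.81570966  0.64180407  0.73393336  1.97521388 -0.61960842  0.76149618
 -1.05552743] [-0.2220848  -0.11753089 -0.76058838]
```

View pics/wrist21.png

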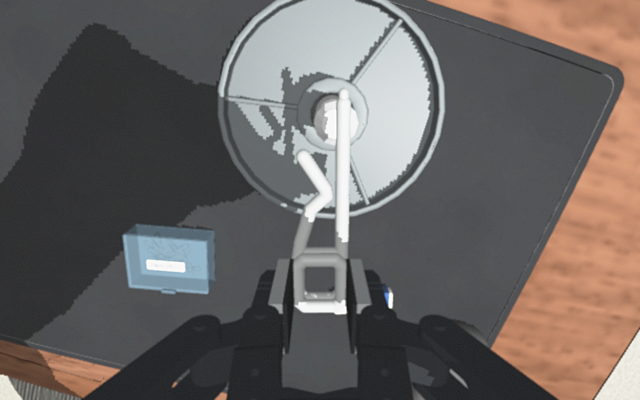

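```bash
python3 - <<'E'
from h import *
im,ci=load('wrist21'); s=bot.observe();P=s['position'];M=Rn.from_euler('xyz',s['tool_rot']).as_matrix();print(P,s['tool_rot'])
cv2.imwrite('pics/z29.png',cv2.resize(im[75:175,280:400],None,fx=6,fy=6,interpolation=cv2.INTER_CUBIC)[:,:,::-1])
A=P*0+[.583,.1065,.094]; print(proj(ci,[A,[.583,.1065,.09],[.583,.1065,.052],[.583,.1065,.033]]), (A-P)@M*1000)
E
```

```text
[0.5176174 0.1002163 0.0911022] [-1.57092245e+00 -1.83911742e-04 -1.34181701e+00]
[[334.96561654 123.29625794]
 [334.63053043 122.38587318]
 [332.04524649 115.36543372]
 [331.05641192 112.6818261 ]] [ 8.72162263 -2.90441107 65.10195779]
```

View pics/z29.png

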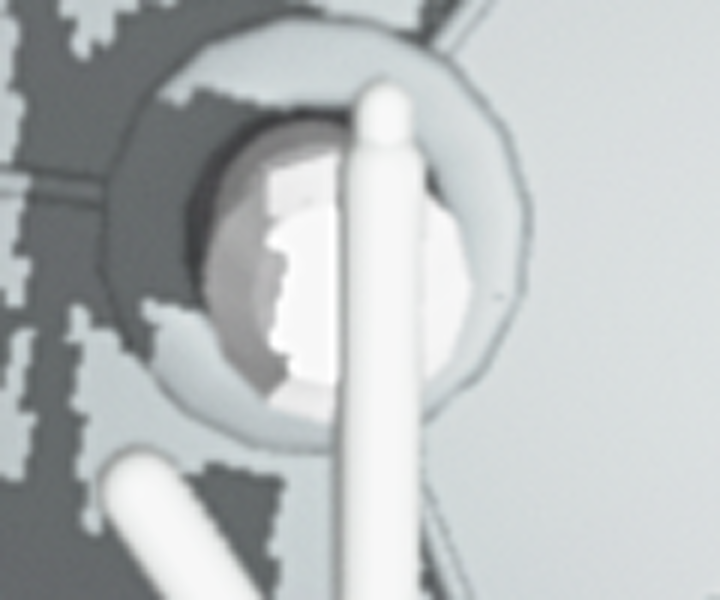

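```bash
python3 -m crank '[{"hand":1,"dx":-1,"dy":8,"dz":0,"yaw":0},{"hand":1,"dx":-1,"dy":16,"dz":0,"yaw":0},{"hand":1,"dx":-1,"dy":22,"dz":0,"yaw":0},{"hand":1,"dx":-1,"dy":26,"dz":0,"yaw":0},{"hand":1,"dx":-1,"dy":26,"dz":0,"yaw":0},{"hand":1,"dx":-1,"dy":26,"dz":0,"yaw":0}]' 60
python3 -m crank '[{"hand":1,"dx":0,"dy":1,"dz":0,"yaw":0},{"hand":1,"dx":0,"dy":2,"dz":0,"yaw":0},{"hand":1,"dx":0,"dy":2,"dz":0,"yaw":0}]' 60
python3 -m crank '[{"hand":1,"dx":0,"dy":1,"dz":0,"yaw":0},{"hand":1,"dx":0,"dy":1,"dz":0,"yaw":0}]' 60
```

```text
clock: 18.98
position: [0.5173, 0.1019, 0.0648]
tool_rot: [-1.571, -0.0, -1.34]
force: [0.7, -0.5, -0.5]
grip_width: 0.0232
clock: 19.23
position: [0.5176, 0.1022, 0.0632]
tool_rot: [-1.57, 0.0, -1.34]
force: [0.8, 0.2, 0.2]
grip_width: 0.0232
clock: 19.4
position: [0.5176, 0.1022, 0.0622]
tool_rot: [-1.57, -0.0, -1.34]
force: [-0.3, 1.0, 1.3]
grip_width: 0.0231
```

```bash
python3 - <<'E'
from h import *
im,ci=snap('side','side22')
cv2.imwrite('pics/z30.png',cv2.resize(im[160:260,270:380],None,fx=6,fy=6,interpolation=cv2.INTER_CUBIC)[:,:,::-1])
s=bot.observe();print(s['position'],s['force'],s['moment'])
E
```

```text
[0.51760161 0.10219863 0.06221598] [ 0.03998074 -0.28492611  2.53120333] [ 0.02907522 -0.21544124  0.0261093 ]
```

View pics/z30.png

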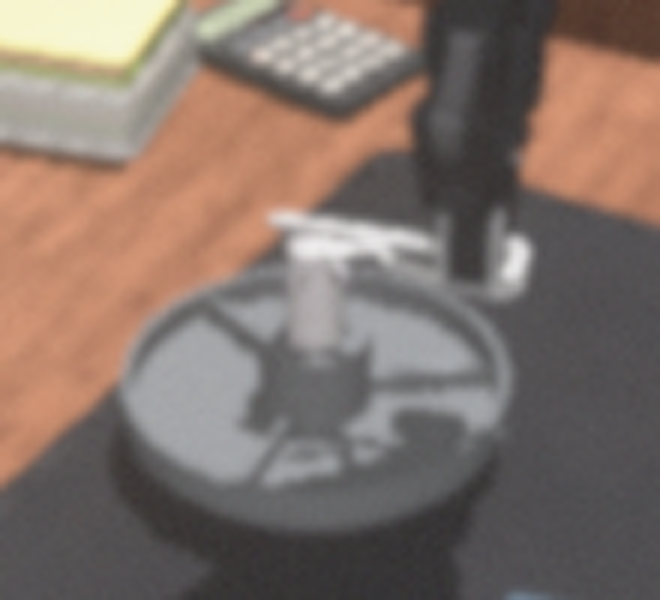

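```bash
python3 - <<'E'
from h import *
def cyl(ci,p,ax,r=.011):
    o,d=ray(ci,[p]);d=d[0];q=o[:2]-ax;a=d[:2]@d[:2];b=q@d[:2];c=q@q-r*r;D=b*b-a*c
    if D<0: return None
    t=(-b-np.sqrt(D))/a;P=o+t*d;return np.degrees(np.arctan2(P[1]-ax[1],P[0]-ax[0]))%360,P[2]*1000
ax=np.array([.583,.1065])
_,ci=load('wrist10')
for n,x,y in (('cs left',215,375),('hole L',237,335),('hole R top',305,295),('hole R bot',313,325),('hole bot',255,345),('cs right',325,290),('cs right bot',322,325),('strip',403,325),('strip bot',410,360),('strip R',402,345)):
    print(n,cyl(ci,(240+x/4,200+y/4),ax))
_,ci=load('wrist7'); print('w7')
for n,x,y in (('hole a',388,222),('hole b',440,185),('cs bright l',372,235),('cs top',470,172),('strip',385,325),('shade',385,265)):
    print(n,cyl(ci,(440+x/5.5,80+y/5.5),ax))
E
```

```text
cs left (np.float64(235.6462967146562), np.float64(80.57450739642296))
hole L (np.float64(207.84315612444988), np.float64(80.55369247372664))
hole R top (np.float64(165.95964658244586), np.float64(79.09800250131025))
hole R bot (np.float64(161.6331156032341), np.float64(84.92847256611803))
hole bot (np.float64(193.33193765465666), np.float64(85.36178066094122))
cs right (np.float64(155.3504174900876), np.float64(78.2588674793335))
cs right bot (np.float64(157.06015980117067), np.float64(84.95857856546657))
strip (np.float64(106.95425634388404), np.float64(78.29987413802591))
strip bot (np.float64(103.64917366234178), np.float64(83.9932231940928))
strip R (np.float64(109.86073236473315), np.float64(82.73532228374854))
w7
hole a (np.float64(222.76926945088806), np.float64(80.6625573942141))
hole b (np.float64(191.22361169649932), np.float64(83.42280128393124))
cs bright l (np.float64(232.29881060424924), np.float64(78.74202137338213))
cs top (np.float64(171.56692098141588), np.float64(83.12985617374136))
strip (np.float64(288.78498461869333), np.float64(80.72230185729646))
shade (np.float64(247.4536776519637), np.float64(83.4658926773062))
```

```bash
python3 - <<'E'
from h import *
im,ci=snap('wrist','wrist23'); s=bot.observe(); print(s['position'],s['force'],s['tool_rot'])
cv2.imwrite('pics/z31.png',cv2.resize(im[55:155,280:400],None,fx=6,fy=6,interpolation=cv2.INTER_CUBIC)[:,:,::-1])
E
```

```text
[0.5175931  0.1021923  0.06222323] [ 0.36717618 -0.04332168  1.2293207 ] [-1.57043616e+00 -1.76883231e-05 -1.34002625e+00]
```

View pics/z31.png

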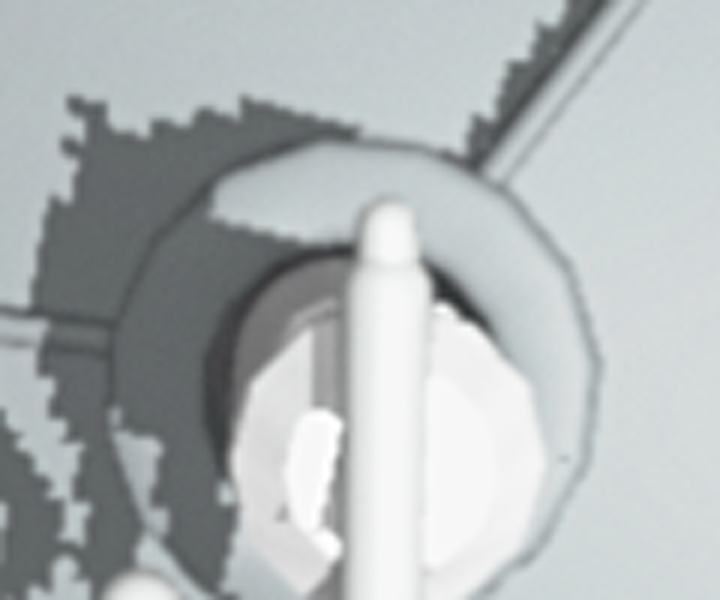

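```bash
python3 -m crank '[{"hand":1,"dx":0,"dy":-4,"dz":0,"yaw":0},{"hand":1,"dx":0,"dy":-6,"dz":-5,"yaw":0},{"hand":1,"dx":0.5,"dy":-6,"dz":-20,"yaw":0},{"hand":1,"dx":0.6,"dy":-6,"dz":-35,"yaw":0},{"hand":1,"dx":0.6,"dy":4,"dz":-36,"yaw":0},{"hand":1,"dx":0.6,"dy":12,"dz":-36,"yaw":0},{"hand":1,"dx":0.6,"dy":16,"dz":-36,"yaw":0},{"hand":1,"dx":0.6,"dy":16,"dz":-36,"yaw":0},{"hand":1,"dx":0.6,"dy":16,"dz":-36,"yaw":0},{"hand":1,"dx":0.6,"dy":16,"dz":-36,"yaw":0}]' 60
python3 - <<'E'
from h import *
im,ci=snap('wrist','wrist24'); s=bot.observe(); P=s['position'];print(P,s['force'],s['tool_rot'],s['qd'].round(3))
M=Rn.from_euler('xyz',s['tool_rot']).as_matrix()
for A in ([.583,.1065,.0825],):print((np.array(A)-P)@M*1000)
im2,_=snap('side','side24')
cv2.imwrite('pics/z32.png',cv2.resize(im2[160:260,270:380],None,fx=6,fy=6,interpolation=cv2.INTER_CUBIC)[:,:,::-1])
E
```

```text
clock: 20.33
position: [0.4829, 0.0932, 0.0461]
tool_rot: [-1.571, -0.0, -1.34]
force: [0.8, 0.1, -0.7]
grip_width: 0.0232
[0.48286991 0.09324525 0.04622422] [-0.47230364 -0.3808845  -0.93295962] [-1.57055260e+00 -2.26003083e-04 -1.34018718e+00] [-0.004 -0.004  0.001  0.001  0.001 -0.    -0.   ]
[  9.99112749 -36.24902664 100.51786875]
```

View pics/wrist24.png

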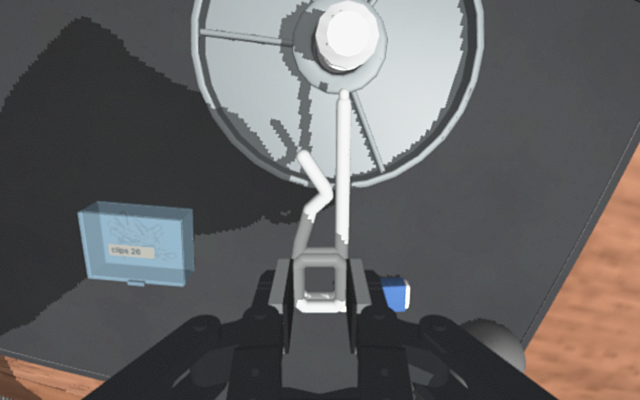

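View pics/z32.png

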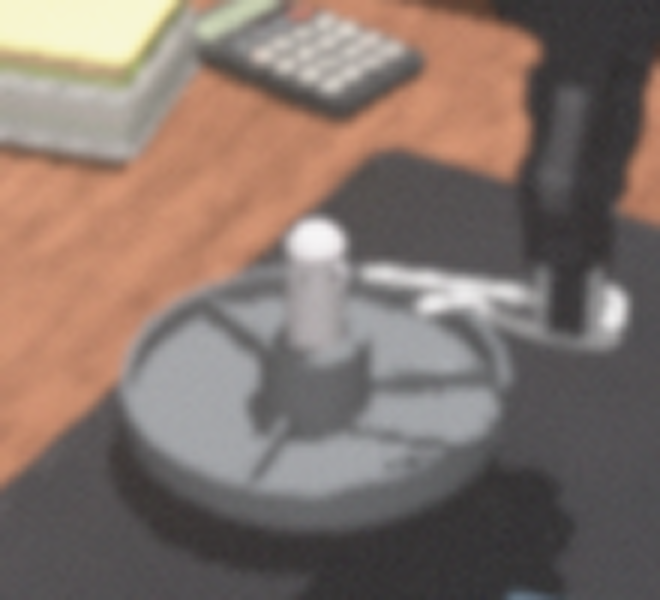

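```bash
python3 - <<'E'
from h import *
im,ci=load('wrist24'); s=bot.observe(); P=s['position'];M=Rn.from_euler('xyz',s['tool_rot']).as_matrix()
z=cv2.resize(im[0:110,290:400],None,fx=5,fy=5,interpolation=cv2.INTER_CUBIC); cv2.imwrite('pics/z33.png',z[:,:,::-1])
print(((onz(ci,[(349,33)],.0965)-P)@M*1000).round(2),((onz(ci,[(349.5,36)],.0925)-P)@M*1000).round(2),((onz(ci,[(343.8,100),(343.8,150),(342.5,220)],.0825)-P)@M*1000).round(2).tolist())
E
```

```text
[[ 10.86 -50.19 100.1 ]] [[ 11.36 -46.19  99.62]] [[10.47, -36.2, 77.83], [10.87, -36.21, 58.32], [10.96, -36.22, 27.96]]
```

View pics/z33.png

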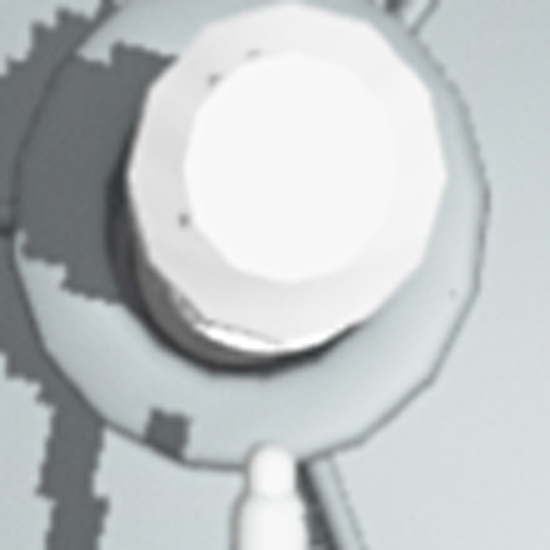

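```bash
python3 -m crank '[{"hand":1,"dx":0,"dy":0,"dz":3,"yaw":0},{"hand":1,"dx":0,"dy":0,"dz":6,"yaw":0},{"hand":1,"dx":0,"dy":0,"dz":9,"yaw":0},{"hand":1,"dx":0,"dy":0,"dz":12,"yaw":0},{"hand":1,"dx":0,"dy":0,"dz":12,"yaw":0}]' 60
python3 -m crank '[{"hand":1,"dx":0,"dy":0,"dz":2,"yaw":0},{"hand":1,"dx":0,"dy":0,"dz":4,"yaw":0},{"hand":1,"dx":0,"dy":0,"dz":4,"yaw":0}]' 60
```

```text
clock: 20.85
position: [0.4949, 0.0963, 0.0461]
tool_rot: [-1.57, -0.0, -1.34]
force: [0.6, -0.6, -1.4]
grip_width: 0.0227
clock: 21.1
position: [0.4985, 0.0971, 0.0461]
tool_rot: [-1.571, -0.0, -1.34]
force: [-0.6, -0.2, -1.5]
grip_width: 0.023
```

```bash
python3 -m crank '[{"hand":1,"dx":0,"dy":0,"dz":3,"yaw":0},{"hand":1,"dx":0,"dy":0,"dz":6,"yaw":0},{"hand":1,"dx":0,"dy":0,"dz":9,"yaw":0},{"hand":1,"dx":0,"dy":0,"dz":12,"yaw":0},{"hand":1,"dx":0,"dy":0,"dz":12,"yaw":0}]' 60
python3 - <<'E'
from h import *
im,ci=snap('wrist','wrist25'); s=bot.observe(); print(s['position'],s['force'],s['moment'])
cv2.imwrite('pics/z34.png',cv2.resize(im[20:280,240:420],None,fx=2.3,fy=2.3,interpolation=cv2.INTER_CUBIC)[:,:,::-1])
im2,_=snap('side','side25')
cv2.imwrite('pics/z35.png',cv2.resize(im2[160:260,270:380],None,fx=6,fy=6,interpolation=cv2.INTER_CUBIC)[:,:,::-1])
E
```

```text
clock: 21.52
position: [0.5104, 0.0999, 0.0461]
tool_rot: [-1.57, -0.0, -1.34]
force: [0.2, 0.8, -1.6]
grip_width: 0.023
[0.51007019 0.09976524 0.04605916] [-0.23742914 -0.54397502 -0.54706534] [-0.01476018  0.06147349 -0.00771235]
```

View pics/z34.png

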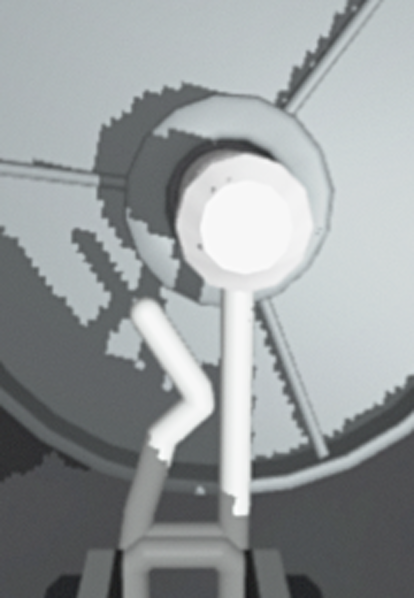

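View pics/z35.png

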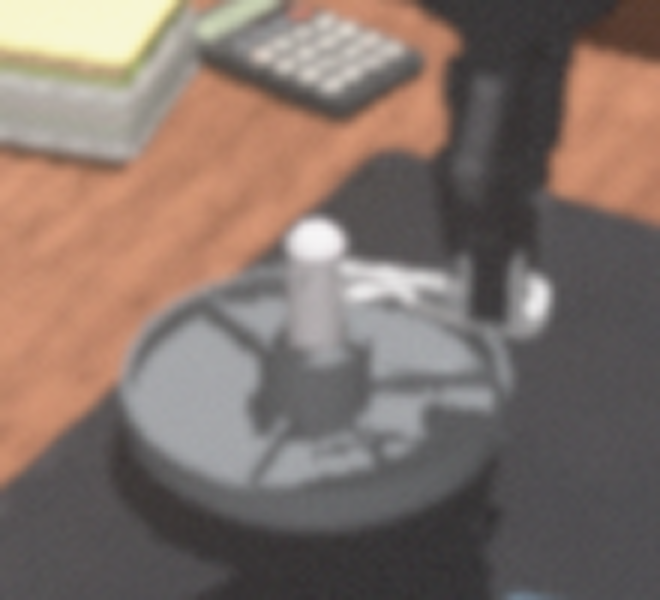

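```bash
python3 -m crank '[{"hand":1,"dx":0,"dy":0,"dz":3,"yaw":0},{"hand":1,"dx":0,"dy":0,"dz":6,"yaw":0},{"hand":1,"dx":0,"dy":0,"dz":9,"yaw":0},{"hand":1,"dx":0,"dy":0,"dz":12,"yaw":0},{"hand":1,"dx":0,"dy":0,"dz":12,"yaw":0}]' 60
python3 -m crank '[{"hand":1,"dx":0,"dy":0,"dz":2,"yaw":0},{"hand":1,"dx":0,"dy":0,"dz":4,"yaw":0},{"hand":1,"dx":0,"dy":0,"dz":6,"yaw":0},{"hand":1,"dx":0,"dy":0,"dz":6,"yaw":0}]' 60
python3 -m crank '[{"hand":1,"dx":0,"dy":0,"dz":2,"yaw":0},{"hand":1,"dx":0,"dy":0,"dz":4,"yaw":0},{"hand":1,"dx":0,"dy":0,"dz":5,"yaw":0},{"hand":1,"dx":0,"dy":0,"dz":5,"yaw":0}]' 60
```

```text
clock: 22.03
position: [0.5221, 0.1026, 0.0461]
tool_rot: [-1.57, -0.0, -1.34]
force: [-0.5, 0.3, -0.4]
grip_width: 0.0234
clock: 22.37
position: [0.5275, 0.1041, 0.0461]
tool_rot: [-1.571, 0.0, -1.34]
force: [-0.9, 1.4, -0.5]
grip_width: 0.023
clock: 22.7
position: [0.5319, 0.1055, 0.0459]
tool_rot: [-1.572, 0.001, -1.339]
force: [-2.8, 2.8, 0.6]
grip_width: 0.023
```

```bash
python3 - <<'E'
from h import *
im,ci=snap('wrist','wrist26'); s=bot.observe(); print(s['position'],s['force'],s['moment'])
cv2.imwrite('pics/z36.png',cv2.resize(im[60:320,240:420],None,fx=2.3,fy=2.3,interpolation=cv2.INTER_CUBIC)[:,:,::-1])
E
```

```text
[0.53190423 0.10547318 0.04596936] [-3.10001304e+00  3.49736207e+00  8.37197964e-04] [0.74750555 0.78042638 0.21816417]
```

View pics/z36.png

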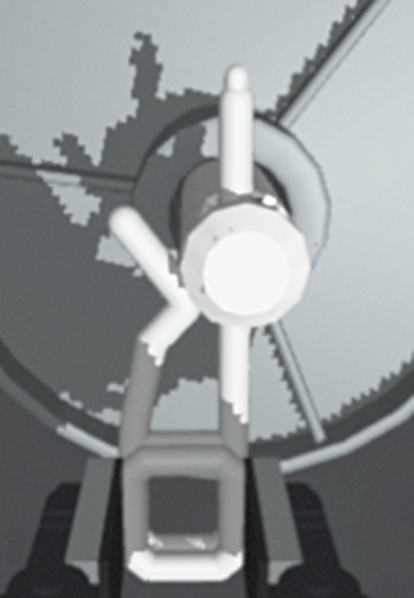

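```bash
python3 -m crank '[{"hand":1,"dx":0,"dy":0,"dz":2,"yaw":0},{"hand":1,"dx":0,"dy":0,"dz":4,"yaw":0},{"hand":1,"dx":0,"dy":0,"dz":5,"yaw":0},{"hand":1,"dx":0,"dy":0,"dz":5,"yaw":0}]' 60
python3 -m crank '[{"hand":1,"dx":0,"dy":0,"dz":2,"yaw":0},{"hand":1,"dx":0,"dy":0,"dz":4,"yaw":0},{"hand":1,"dx":0,"dy":0,"dz":5,"yaw":0},{"hand":1,"dx":0,"dy":0,"dz":5,"yaw":0}]' 60
python3 - <<'E'
from h import *
im,ci=snap('wrist','wrist27'); s=bot.observe(); print(s['position'],s['force'],s['moment'])
cv2.imwrite('pics/z37.png',cv2.resize(im[60:320,240:420],None,fx=2.3,fy=2.3,interpolation=cv2.INTER_CUBIC)[:,:,::-1])
E
```

```text
clock: 23.08
position: [0.5372, 0.1068, 0.0461]
tool_rot: [-1.571, 0.001, -1.339]
force: [-1.6, 4.2, -0.1]
grip_width: 0.023
clock: 23.42
position: [0.5424, 0.1081, 0.0462]
tool_rot: [-1.57, 0.001, -1.339]
force: [0.1, 5.5, -0.4]
grip_width: 0.0231
[0.54236429 0.10806147 0.04618121] [-0.45362147  5.7498867   0.0207788 ] [1.19501868 0.01172984 0.22819233]
```

View pics/z37.png

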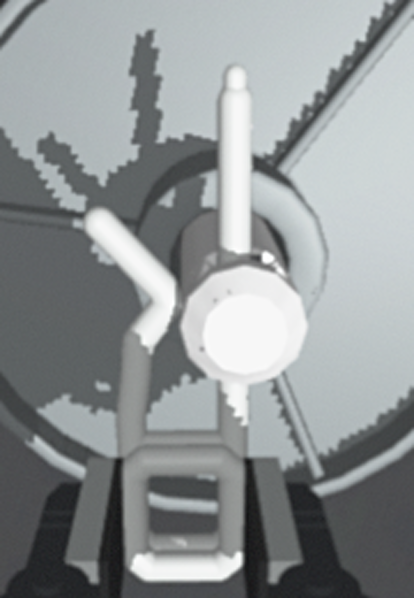

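```bash
python3 -m crank '[{"hand":1,"dx":0,"dy":0,"dz":2,"yaw":0},{"hand":1,"dx":0,"dy":0,"dz":4,"yaw":0},{"hand":1,"dx":0,"dy":0,"dz":6,"yaw":0},{"hand":1,"dx":0,"dy":0,"dz":8,"yaw":0},{"hand":1,"dx":0,"dy":0,"dz":8,"yaw":0}]' 60
python3 -m crank '[{"hand":1,"dx":0,"dy":0,"dz":1,"yaw":0},{"hand":1,"dx":0,"dy":0,"dz":2,"yaw":0},{"hand":1,"dx":0,"dy":0,"dz":3,"yaw":0},{"hand":1,"dx":0,"dy":0,"dz":3,"yaw":0}]' 60
python3 - <<'E'
from h import *
im,ci=snap('wrist','wrist28'); s=bot.observe(); print(s['position'],s['force'],s['moment'])
cv2.imwrite('pics/z38.png',cv2.resize(im[60:320,240:420],None,fx=2.3,fy=2.3,interpolation=cv2.INTER_CUBIC)[:,:,::-1])
E
```

```text
clock: 23.88
position: [0.5505, 0.1093, 0.0462]
tool_rot: [-1.57, -0.0, -1.34]
force: [2.8, 4.0, -0.7]
grip_width: 0.0231
clock: 24.22
position: [0.553, 0.1097, 0.0462]
tool_rot: [-1.57, -0.0, -1.34]
force: [1.7, 2.7, -0.1]
grip_width: 0.0232
[0.55292034 0.10964188 0.04616995] [ 1.91655091  3.46018342 -0.21027705] [ 0.62434723 -0.56952668  0.0977655 ]
```

View pics/z38.png

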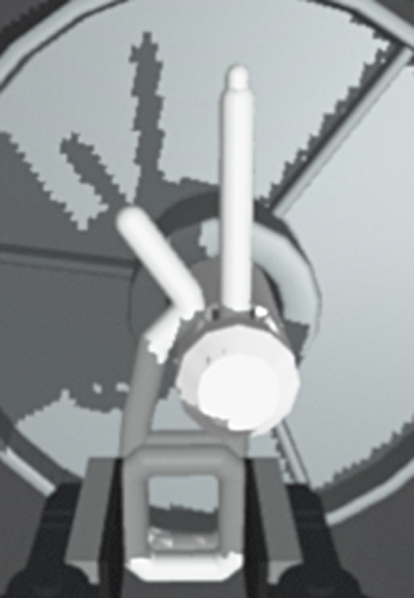

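```bash
python3 -m crank '[{"hand":1,"dx":0,"dy":0,"dz":1,"yaw":0},{"hand":1,"dx":0,"dy":0,"dz":2,"yaw":0},{"hand":1,"dx":0,"dy":0,"dz":2,"yaw":0}]' 60
python3 -m crank '[{"hand":1,"dx":0,"dy":0,"dz":1,"yaw":0},{"hand":1,"dx":0,"dy":0,"dz":1,"yaw":0}]' 60
```

```text
clock: 24.52
position: [0.5547, 0.1101, 0.0461]
tool_rot: [-1.571, -0.0, -1.34]
force: [1.4, 2.3, 0.3]
grip_width: 0.0233
clock: 24.68
position: [0.5555, 0.1102, 0.0461]
tool_rot: [-1.571, -0.0, -1.34]
force: [0.0, 0.5, 1.4]
grip_width: 0.0229
```

```bash
python3 -m crank '[{"hand":1,"dx":0,"dy":0,"dz":1,"yaw":0},{"hand":1,"dx":0,"dy":0,"dz":1,"yaw":0}]' 60
python3 -m crank '[{"hand":1,"dx":0,"dy":0,"dz":1,"yaw":0},{"hand":1,"dx":0,"dy":0,"dz":1,"yaw":0}]' 60
python3 - <<'E'
from h import *
im,ci=snap('wrist','wrist29'); s=bot.observe(); print(s['position'],s['force'],s['moment'])
cv2.imwrite('pics/z39.png',cv2.resize(im[60:320,240:420],None,fx=2.3,fy=2.3,interpolation=cv2.INTER_CUBIC)[:,:,::-1])
E
```

```text
clock: 24.85
position: [0.5565, 0.1105, 0.0461]
tool_rot: [-1.571, -0.0, -1.34]
force: [0.0, -0.5, 1.1]
grip_width: 0.0234
clock: 25.02
position: [0.5574, 0.1108, 0.046]
tool_rot: [-1.571, -0.0, -1.34]
force: [-0.5, 0.2, 1.4]
grip_width: 0.0227
[0.55738902 0.11086811 0.04604163] [-0.75044184 -0.07652697  1.39155087] [-0.05917292  0.15106632 -0.00890376]
```

View pics/z39.png

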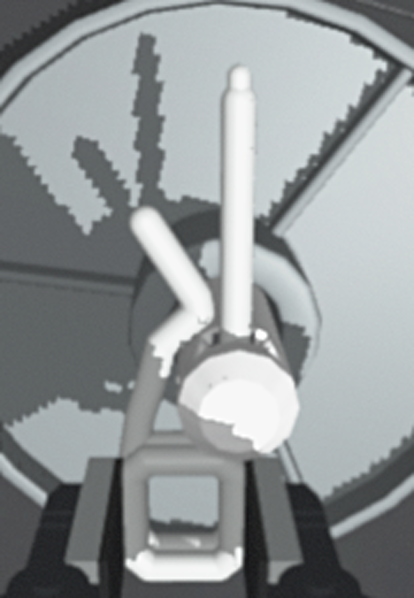

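```bash
python3 -m crank '[{"hand":1,"dx":0,"dy":0,"dz":1,"yaw":0},{"hand":1,"dx":0,"dy":0,"dz":1,"yaw":0}]' 60
python3 -m crank '[{"hand":1,"dx":0,"dy":0,"dz":1,"yaw":0},{"hand":1,"dx":0,"dy":0,"dz":1,"yaw":0}]' 60
```

```text
clock: 25.23
position: [0.5578, 0.111, 0.0459]
tool_rot: [-1.572, 0.0, -1.34]
force: [-4.8, -1.8, 2.9]
grip_width: 0.0227
clock: 25.4
position: [0.5581, 0.1111, 0.0458]
tool_rot: [-1.574, 0.0, -1.34]
force: [-9.1, -1.7, 5.4]
grip_width: 0.0228
```

```bash
python3 -m crank '[{"hand":1,"dx":0,"dy":0,"dz":-1,"yaw":0},{"hand":1,"dx":0,"dy":0,"dz":-1,"yaw":0}]' 40
python3 - <<'E'
from h import *
im,ci=snap('wrist','wrist30'); s=bot.observe(); print(s['position'],s['force'])
cv2.imwrite('pics/z40.png',cv2.resize(im[60:320,240:420],None,fx=2.3,fy=2.3,interpolation=cv2.INTER_CUBIC)[:,:,::-1])
E
```

```text
clock: 25.57
position: [0.5578, 0.111, 0.0459]
tool_rot: [-1.572, 0.0, -1.34]
force: [-5.0, -2.2, 2.8]
grip_width: 0.0234
[0.55787538 0.11103302 0.04596395] [-6.16556446 -1.30978122  2.82913941]
```

View pics/z40.png

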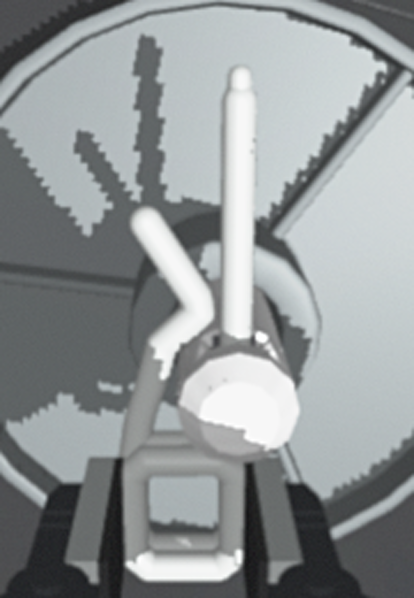

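Home with about 6 N. Release gently and rise.

```bash
python3 -m crank '[{"hand":0.75,"dx":0,"dy":0,"dz":-0.5,"yaw":0},{"hand":0.65,"dx":0,"dy":0,"dz":-0.5,"yaw":0},{"hand":0.5,"dx":0,"dy":0,"dz":-0.5,"yaw":0},{"hand":0.5,"dx":0,"dy":0,"dz":-0.5,"yaw":0},{"hand":0.5,"dx":0,"dy":0,"dz":-0.5,"yaw":0}]' 20
python3 - <<'E'
from h import *
im,ci=snap('wrist','wrist31'); s=bot.observe(); print(s['position'],s['force'])
cv2.imwrite('pics/z41.png',cv2.resize(im[60:320,240:420],None,fx=2.3,fy=2.3,interpolation=cv2.INTER_CUBIC)[:,:,::-1])
E
```

```text
clock: 26.03
position: [0.5583, 0.1112, 0.0462]
tool_rot: [-1.57, -0.0, -1.34]
force: [-0.5, -0.2, 1.0]
grip_width: 0.0424
[0.55817879 0.1111055  0.04612619] [-0.08511096 -0.11539277  0.39194426]
```

View pics/z41.png

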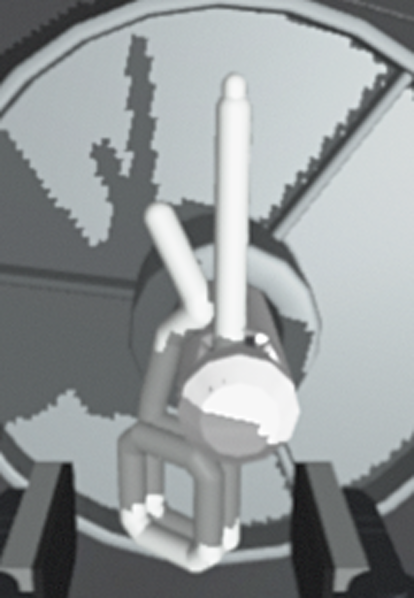

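```bash
python3 -m crank '[{"hand":0.4,"dx":0,"dy":-5,"dz":-1,"yaw":0},{"hand":0.4,"dx":0,"dy":-15,"dz":-1,"yaw":0},{"hand":0.4,"dx":0,"dy":-30,"dz":-1,"yaw":0},{"hand":0.4,"dx":0,"dy":-60,"dz":-1,"yaw":0},{"hand":0.4,"dx":0,"dy":-90,"dz":-1,"yaw":0},{"hand":0.4,"dx":0,"dy":-90,"dz":-1,"yaw":0},{"hand":0.4,"dx":0,"dy":-90,"dz":-1,"yaw":0},{"hand":0.4,"dx":0,"dy":-90,"dz":-1,"yaw":0}]' 20
python3 - <<'E'
from h import *
im,ci=snap('wrist','wrist32'); s=bot.observe(); print(s['position'],s['force'])
cv2.imwrite('pics/z42.png',cv2.resize(im[90:250,250:410],None,fx=3.7,fy=3.7,interpolation=cv2.INTER_CUBIC)[:,:,::-1])
im,ci=snap('side','side32')
cv2.imwrite('pics/z43.png',cv2.resize(im[170:260,270:380],None,fx=6,fy=6,interpolation=cv2.INTER_CUBIC)[:,:,::-1])
E
```

```text
clock: 26.75
position: [0.5568, 0.1111, 0.1364]
tool_rot: [-1.57, 0.0, -1.34]
force: [-0.1, -0.2, 0.4]
grip_width: 0.0515
[0.55659578 0.11095859 0.13588429] [-0.13010301  0.5441096  -0.74434727]
```

View pics/z42.png

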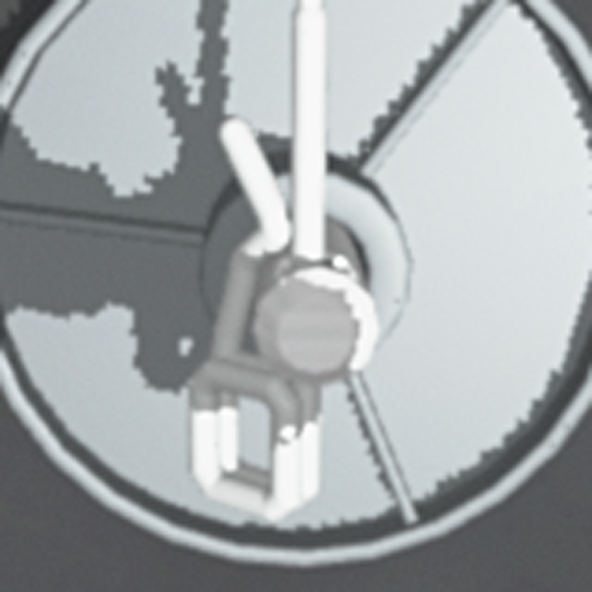

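View pics/z43.png

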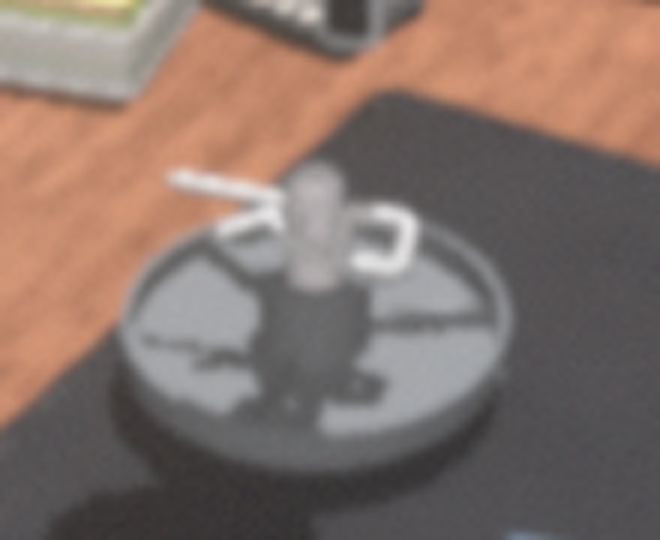

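```bash
python3 - <<'E'
from h import *
im,ci=snap('wrist','wrist33'); s=bot.observe(); print(s['position'],s['qd'].round(3))
cv2.imwrite('pics/z44.png',cv2.resize(im[60:220,250:410],None,fx=3.7,fy=3.7,interpolation=cv2.INTER_CUBIC)[:,:,::-1])
for h in (.080,.0825,.085):
  for d in (56,58): print(h,d,(proj(ci,[[.583+d/1000*.9735,.1065+d/1000*.229,h],[.583,.1065,.0965]])-[250,60])*3.7)
E
```

```text
[0.5565721  0.11072669 0.13553054] [ 0.002  0.003  0.001 -0.002  0.    -0.     0.003]
0.08 56 [[311.92044539 102.64727215]
 [311.76717777 445.35512294]]
0.08 58 [[312.05548239  90.41488668]
 [311.76717777 445.35512294]]
0.0825 56 [[312.50831657 102.92026063]
 [311.76717777 445.35512294]]
0.0825 58 [[312.64637672  90.55662519]
 [311.76717777 445.35512294]]
0.085 56 [[313.10896807 103.19919654]
 [311.76717777 445.35512294]]
0.085 58 [[313.25015191  90.70146455]
 [311.76717777 445.35512294]]
```

View pics/z44.png

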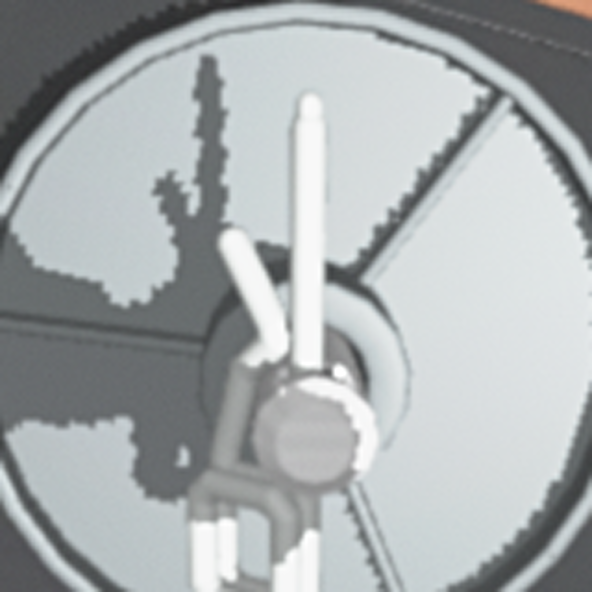

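```bash
python3 - <<'E'
from h import *
for n,b,f in (('wrist30',(60,320,240,420),3),('wrist33',(140,220,290,380),7)):
    im,ci=load(n); cv2.imwrite('pics/q_%s.png'%n,cv2.resize(im[b[0]:b[1],b[2]:b[3]],None,fx=f if f==7 else 2.3,fy=f if f==7 else 2.3,interpolation=cv2.INTER_CUBIC)[:,:,::-1])
im,ci=load('wrist30'); cv2.imwrite('pics/q30.png',cv2.resize(im[200:270,305:385],None,fx=7,fy=7,interpolation=cv2.INTER_CUBIC)[:,:,::-1])
E
```

```text
(no output)
```

View pics/q_wrist33.png

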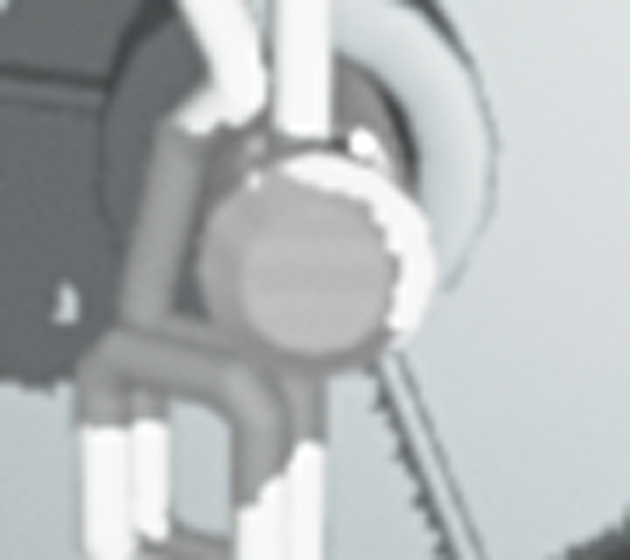

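View pics/q30.png

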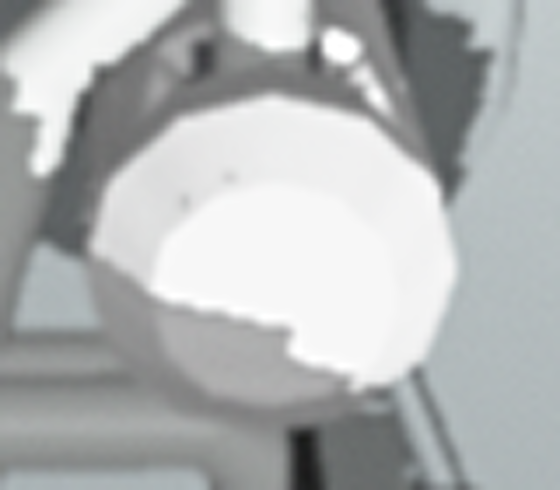

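```bash
python3 - <<'E'
from h import *
for n,tip,fl,cb in (('wrist30',(343.5,88.3),(344.3,242.1),(344,236.3)),('wrist33',(333.8,84.9),(335.6,179.3),(335.3,177.3))):
    _,ci=load(n); t=onz(ci,[tip],.0825)[0];a=onz(ci,[fl],.0965)[0];b=onz(ci,[cb],.0925)[0]
    print(n,t,a,b,np.linalg.norm((t-a)[:2]),np.linalg.norm((t-b)[:2]))
E
```

```text
wrist30 [0.64016945 0.11995171 0.0825    ] [0.58390389 0.10608394 0.0965    ] [0.5846094  0.10612188 0.0925    ] 0.05794935705838862 0.0572554226425907
wrist33 [0.63911652 0.12014458 0.0825    ] [0.58387435 0.10584218 0.0965    ] [0.58410248 0.10592153 0.0925    ] 0.05706361193727468 0.056822878375898285
```

```bash
python3 -m crank '[{"hand":0.4,"dx":0,"dy":-20,"dz":-20,"yaw":0},{"hand":0.4,"dx":0,"dy":-40,"dz":-50,"yaw":0},{"hand":0.4,"dx":0,"dy":-50,"dz":-80,"yaw":0},{"hand":0.4,"dx":0,"dy":-50,"dz":-80,"yaw":0},{"hand":0.4,"dx":0,"dy":-50,"dz":-80,"yaw":0},{"hand":0.4,"dx":0,"dy":-50,"dz":-80,"yaw":0},{"hand":0.4,"dx":0,"dy":-50,"dz":-80,"yaw":0},{"hand":0.4,"dx":0,"dy":-50,"dz":-80,"yaw":0}]' 20
python3 - <<'E'
from h import *
im,ci=snap('scene','scene34')
im,ci=snap('side','side34')
cv2.imwrite('pics/z45.png',cv2.resize(im[170:260,270:380],None,fx=6,fy=6,interpolation=cv2.INTER_CUBIC)[:,:,::-1])
E
```

```text
clock: 27.57
position: [0.4795, 0.0924, 0.1856]
tool_rot: [-1.571, -0.001, -1.34]
force: [1.2, -1.1, 0.0]
grip_width: 0.0512
```

View pics/scene34.png

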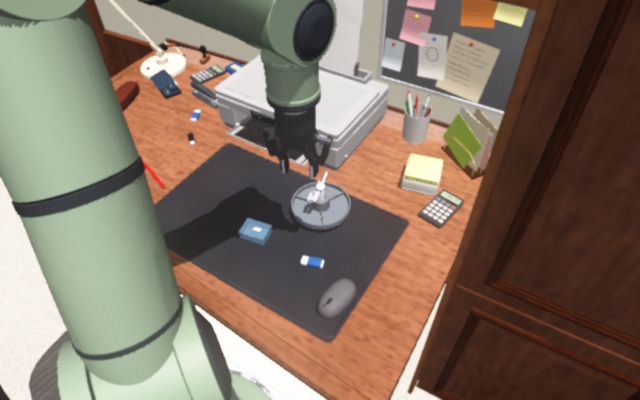

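View pics/z45.png

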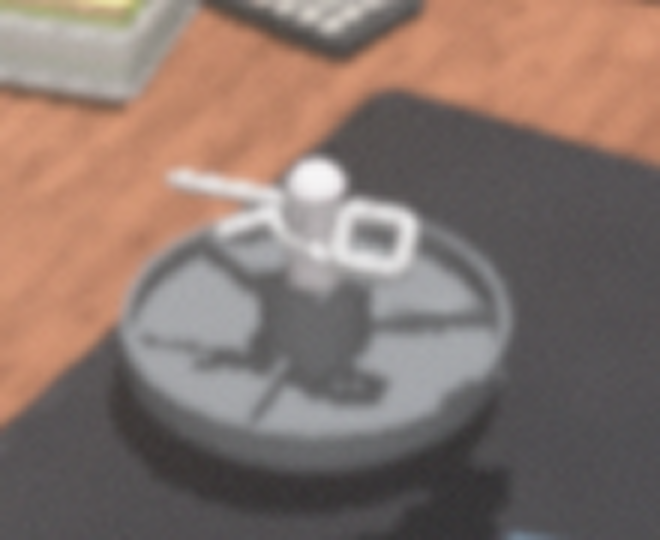

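```bash
python3 -c "
from workcell import bot
print(bot.job_done())"
```

```text
the job is handed in; nothing more can be done
None
```

The tray is on the spindle and locked with the R-clip. The job was handed in at about 27.7 s of the 64 s allowed.

**Tray:** It was gripped by the hub, lowered over the spindle and released on the foot. The contact height matched the expected 16 mm, and it looks level in the side view.

**Clip:** I touched the leg on the spindle's flat top to get the height (about 96 mm), then pushed it through the cross hole from the robot's side. The bow spread with about 5.7 N, then drew the clip on and snapped over. The eye met the spindle with about 9 N, well under the 20 N limit, and I eased off before letting go.

**Last checks:** The gripper is clear of everything. The eraser, calculator and clip box look unmoved against the first picture.

**What disagreed or went wrong:**
- **Fingertips:** The real fingertips sit about 26–38 mm behind the stated TCP. My first grasp of the tray closed on nothing because of this. Later the fingertips pressed on the desk with about 34 N while I was reaching for the clip.
- **Clip after release:** The clip rolled about its leg, so the eye hangs to one side. The leg tip measures about 57 mm beyond the axis, against 58 mm when home. That puts it within about 1 mm of home, near the limit of what the camera can resolve, so I did not nudge it again.

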